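Couple lantern supply tubes to the leak-test rig and tighten its clamp

TASK

Couple every loose flanged tube on the bench to the leak-test rig: lay each one in its own bay, square, with its flange butted flush against the outlet flange. Then swing the hinged clamp shut over the flanges, seat the thick hex key fully home in the socket of the clamp's cap screw before turning, and with the key still fully home turn the screw clockwise (seen from above) about a fifth of a turn, until it reaches its stop. Finally stand the key upright in its own hole in the wooden stand again, and leave the small key and the other things on the bench alone.

Things in the scene. Friction and masses are not known exactly. Their poses are not given: they have to be found in the camera images.
- rig: test rig, fixed: green deck 205 x 270 x 20 mm, manifold at its far side, three square outlet flanges 58 mm apart. Origin: underside, below the mating face of the middle outlet; x from that face into the manifold, y left along the row. Deck reaches 130 mm before them. Bays 44 mm wide between round-topped ribs 14 mm high, 0 to 36 and 102 to 127 mm before the faces. Clamp post (30 mm square) at y -104 mm
- outlet0 (a point): centre of the mating face of the right-hand outlet flange (40 x 40 x 6 mm), 20 mm above the deck; axes as the rig's. A tube coupled here lies along the rig's x, its end face at this point and its middle 60 mm before it (rig -x)
- outlet1 (a point): the same for the middle outlet
- outlet2 (a point): the same for the left-hand outlet
- clamp (a joint): clamp hinge: 0 shut (bar level on its post), grows as the bar swings up, 1.9 rad fully open (past upright, leaning out to rig +y). Stays where left near upright; falls shut by its own weight from below about 1.2 rad; 1 to 6 N at its end moves it; only its weight keeps it shut
- clamp_hinge (a point): on the clamp's hinge axis (along rig x, at rig y +102 mm), 67.5 mm above the bench; axes turn with the bar. Steel bar 34 mm wide, 12 mm thick, 262 mm long along its own -y; own z is the outer (top when shut) face's normal, that face 6 mm out. Shut, two 7 mm lips straddle the butted flanges, the front one 8.5 mm before the faces: a flange over 2 mm off stops it
- clamp_end (a point): middle of the free end's edge on the bar's outer face, 262 mm from the hinge, at the end of a clear tab 24 mm wide, 12 mm thick and 32 mm long; axes turn with the bar. The screw's head, 19 mm high and 28 to 32 mm wide, stands on the outer face, its axis 56 mm before this edge
- screw (a joint): cap screw in the clamp's free end: angle turned clockwise seen from above (about its own -z), starts near 0, hard stop at 1.3 rad; stiff (0.15 N m), oiled socket, stays where it is left
- socket (a point): centre of the floor of the screw's hex socket: 18.2 mm across flats, 15 mm deep with a chamfered mouth (3 mm, 24 mm across) 15 mm above this point; this floor is 77.5 mm above the bench when shut. Axes turn with the screw; x is square to one pair of flats; z out of the socket
- hex_key: thick hex key: 17 mm across-flats dark steel shaft, flat black paddle handle on top; 0.22 kg. Origin at the tip's centre, z up the shaft to the handle, x square to one pair of flats. Tip bevelled over 4 mm, shaft 88 mm long, paddle 14 mm thick (along x), 56 mm wide (y), 36 mm high (z 88 to 124 mm). Starts upright in the stand
- small_key: a thinner 8 mm key of the same form and height in the other hole of the stand, not needed
- stand: wooden key stand, fixed: block 60 x 130 x 46 mm, origin at the underside's centre, z up; two square blind holes 40 mm deep with floors 6 mm above the bench
- stand_hole0 (a point): centre of the mouth (46 mm above the bench) of the thick key's hole, 24 mm square; axes as the stand's
- tube0: flanged tube: brass tube 24 mm diameter, 120 mm long over all, with a square steel flange 40 x 40 x 6 mm on each end and a square union 26 x 26 mm, 40 mm long, at its middle; both ends alike; 0.18 kg. Origin at the middle of its axis (20 mm above what it lies on), x along the axis. Two or three of these tubes are present
- tube1: flanged tube: brass tube 24 mm diameter, 120 mm long over all, with a square steel flange 40 x 40 x 6 mm on each end and a square union 26 x 26 mm, 40 mm long, at its middle; both ends alike; 0.18 kg. Origin at the middle of its axis (20 mm above what it lies on), x along the axis. Two or three of these tubes are present
- tube2: flanged tube: brass tube 24 mm diameter, 120 mm long over all, with a square steel flange 40 x 40 x 6 mm on each end and a square union 26 x 26 mm, 40 mm long, at its middle; both ends alike; 0.18 kg. Origin at the middle of its axis (20 mm above what it lies on), x along the axis. Two or three of these tubes are present
- canister: green gas canister, 90 mm diameter, 95 mm high, a bystander
- mug: white mug, 80 mm diameter and high, a bystander
- matchbox: cardboard matchbox 55 x 36 x 16 mm, a bystander
- lantern: green lantern with a glass globe, 140 mm diameter, 240 mm high, a bystander
- jar: amber glass jar, 56 mm diameter, 70 mm high, a bystander
- screwdriver: screwdriver lying on the bench, a bystander

How it is judged (in metres and radians):
On the way, in this order (a step that is already met when the one before it is completed fails the run):
1. every tube present lies in a bay with its flange butted against the outlet flange (x of tube0 in the frame of rig between -0.0635 and -0.0565 m and z of tube0 in the frame of rig between 0.035 and 0.045 m and (y of tube0 in the frame of rig between -0.063 and -0.053 m or y of tube0 in the frame of rig between -0.005 and 0.005 m or y of tube0 in the frame of rig between 0.053 and 0.063 m) and angle between the x axis of each of tube0, tube1, tube2 and the x axis of rig, either way round below 0.08 rad and x of tube1 in the frame of rig between -0.0635 and -0.0565 m and z of tube1 in the frame of rig between 0.035 and 0.045 m and (y of tube1 in the frame of rig between -0.063 and -0.053 m or y of tube1 in the frame of rig between -0.005 and 0.005 m or y of tube1 in the frame of rig between 0.053 and 0.063 m) and x of tube2 in the frame of rig between -0.0635 and -0.0565 m and z of tube2 in the frame of rig between 0.035 and 0.045 m and (y of tube2 in the frame of rig between -0.063 and -0.053 m or y of tube2 in the frame of rig between -0.005 and 0.005 m or y of tube2 in the frame of rig between 0.053 and 0.063 m)), for 0.2 s.
2. the clamp is shut over the butted flanges (all of step 1 and value of joint clamp below 0.05 rad), for 0.2 s.
3. the key is fully home in the socket, the screw not yet turned (under 0.4 rad) (distance between hex_key and socket below 0.004 m and angle between the z axis of hex_key and the z axis of socket, either way round below 0.09 rad and value of joint clamp below 0.05 rad and value of joint screw below 0.4 rad), for 0.2 s.
4. the screw is turned to beyond 1.15 rad with the key still fully home (distance between hex_key and socket below 0.004 m and angle between the z axis of hex_key and the z axis of socket, either way round below 0.09 rad and value of joint clamp below 0.05 rad and value of joint screw above 1.15 rad), for 0.1 s.
At the end, for the whole second after the job is handed in: each tube present: butted within 3.5 mm, within 5 mm of an outlet's axis, square within 0.08 rad; clamp under 0.05 rad; screw beyond 1.1 rad; thick key at rest in its hole, tip within 6 mm of the floor, 8 mm of the centre, upright within 0.12 rad (all of step 2 and value of joint screw above 1.1 rad and horizontal distance between hex_key and stand_hole0 below 0.008 m and z of hex_key in the frame of stand between 0 and 0.012 m and angle between hex_key's own z axis and vertical below 0.12 rad and linear speed of hex_key below 0.02 m/s); the robot touches nothing.
It fails at once if a bystander on the bench is shifted by more than 5 cm (distance of any of canister, mug, matchbox, lantern, jar, screwdriver from where it was at the start of the episode above 0.05 m).
It fails at once if the small key is shifted by more than 2 cm (distance of small_key from where it was at the start of the episode above 0.02 m).
Of tube0, tube1, tube2 only 2 to 3 are there at a start; the rules pass over those that are not, and their reading is None.
At some moment in a run one of tube0, tube1, tube2 may be knocked a few centimetres aside while the robot is not near it.
It also fails if it takes over 210 s, if anything falls off the work surface, if the arm or the gripper's body presses on something with over 40 N, if the wrist force passes 120 N, or if a joint passes its speed limit or range.

ROBOT

A 6-joint arm with a two-finger parallel gripper is mounted at the origin on the work surface. World frame = base frame: x ahead of the robot, y to its left, z up, the work surface at z = 0. Lengths are in m, angles in degrees, forces in N, time in s.
With the tool pointing down it reaches from about 0.35 to 0.875 m from the base axis. Payload 4.2 kg.
Tool frame: the origin (TCP) lies at the very end of the fingers, on their centre line; the grasp point (between the pads) lies 19 mm behind it; z points along the fingers, y is the line along which they close (so a half turn about z gives the same grasp; the last joint's range is limited). The gripper opens to 87 mm and grips with 3 to 60 N. Pads are 19 mm wide; open, the fingers measure 117 mm over their backs; the gripper's body (75 mm by 190 mm) begins 51 mm behind the grasp point.
Start: joints at [-54.97, 22.042, 0.453, 0, -68.411, -14.817], TCP at [0.216, -0.586, 0.194] pointing down, gripper open.
Joint ranges: [-179.83, 179.83], [-69.29, 118.12], [-61.27, 80.66], [-181.25, 117.63], [-171.15, -9.14], [-177.46, 177.46]. Speed limits (degrees/s): [159.86, 159.86, 180, 180, 180, 180].

INTERFACE

Orientations are given as a 3x3 rotation matrix whose columns are the frame's x, y, z axes.
In Python, from station import sense, cams, r gives the robot as it stands. The module is installed in compiled form; this text tells all that it offers.
- The arm moves only by the tool step_arm, never from a script. Its argument "targets" is text: rows parted by semicolons, each of 4 numbers parted by spaces: the shift along the tool's x, y, z in cm, then the turn about the tool's z in degrees. In form: x y z turn; .... A call has 1 to 12 rows; each row shifts and turns the commanded pose from where the row before left it, along the tool's axes as they then stand; what a row does not reach is not made up. A row lasts 1/12 s, in which the tool goes at most 41.7 mm and 7.16 degrees, less where a joint would pass 70% of its speed; a pose out of reach is approached as far as the arm can. A call with a gripper value outside its range is refused whole. "claw" is the finger opening in cm, from 0 to 8.7, set as the call begins (left out, the last holds). The fingers move at their own pace and stop on an object; the grip force is fixed at half the most. Time passes only in rows, so rows that do not move let the fingers close. It gives the time, the measured TCP pose, the force, the opening and the grip force at its end, in the units of the state.
- sense(): the state, without advancing time (a new reading comes with each control period).
- cams.capture(name): name is "side" or "top"; returns a dict with "frame" (480x640x3 uint8, blue, green, red), "vertical_fov" (degrees; the focal length in pixels is half the picture's height over the tangent of half this angle, whatever the lens; pixels are square), "cx", "cy" (the principal point, pixels), "eye" and "rotation" of the camera in the world. Camera axes: x right, y down, z forward; pixel columns grow to the right and rows downward; lengths in m; the calibration is good to about 2 mm. A picture is of the moment at which its call begins. There is no depth.
- r.finish_job(): hands the job in; it is judged then, once.
The state is a dict: "time_s": time; "joints": joint angles; "joint_velocities": joint speeds; "effort": joint torques, N m; "tcp_pos": TCP position; "ee_rot": TCP orientation; "wrist_force": force on the tool from outside, world axes, zero at the start; "moment": the same for the moment, N m; "gripper_width": opening from 0.0 (shut) to 1.0 (fully open); "gripper_force": force on a finger pad.
Only numpy, scipy, OpenCV 4.12 (cv2) and the standard library are available. Lean on these libraries where they do the work, as an engineer would, in place of code of your own. Each camera call takes 0.05 s, during which the arm holds its last target. There are 200 camera calls.

## Working session

There is one attempt and no reset: what is moved stays moved. The work goes in short steps, Python scripts to look and compute and a tool call to move; the robot and the scene stay as the last step left them, time stands still between calls to the robot, and variables do not carry over. Pictures are saved under pics/ and viewed, at most 14 in all, crops included, and the job is handed in when it is done.

Besides the shell and the picture viewer there is one more tool, called after "Call:" by a JSON object that holds its "api" and its "payload", one argument or row to a line. step_arm: Moves the arm, as the interface text tells. Its arguments: {"type":"object","properties":{"targets":{"type":"string"},"claw":{"type":"number"}},"required":["targets"]}

```bash
mkdir -p pics
cat > h.py <<'E'
import numpy as np, cv2
from station import sense, cams, r
def cap(n,save=None):
    c=cams.capture(n)
    if save: cv2.imwrite('pics/'+save,c['frame'])
    return c
def K(c):
    f=240/np.tan(np.radians(c['vertical_fov'])/2); return f
def ray(c,u,v):
    d=np.array([(u-c['cx'])/K(c),(v-c['cy'])/K(c),1.0]); return np.array(c['eye']),np.array(c['rotation'])@d
def onz(c,u,v,z):
    e,d=ray(c,u,v); return e+d*(z-e[2])/d[2]
def proj(c,p):
    q=np.array(c['rotation']).T@(np.array(p)-np.array(c['eye'])); return K(c)*q[0]/q[2]+c['cx'],K(c)*q[1]/q[2]+c['cy']
E
python3 - <<'E'
from h import *
for n in ('top','side'):
    c=cap(n,n+'0.png'); print(n,c['vertical_fov'],c['cx'],c['cy'],np.round(c['eye'],3),np.round(c['rotation'],3).tolist())
s=sense(); print(s['tcp_pos'],np.round(s['ee_rot'],3).tolist(),s['time_s'])
E
```

```text
top 51.71626295076941 319.06106404699165 238.16441950462263 [ 0.396 -0.056  1.21 ] [[0.025, -0.992, 0.127], [-1.0, -0.023, 0.016], [-0.013, -0.127, -0.992]]
side 46.75381029034078 319.4717743913675 236.84481759658448 [ 0.43  -0.973  0.975] [[0.99, -0.102, 0.097], [-0.141, -0.67, 0.729], [-0.009, -0.735, -0.678]]
[ 0.21574241 -0.58595658  0.19338489] [[-0.938, -0.345, -0.001], [-0.345, 0.938, 0.002], [0.0, 0.002, -1.0]] 0.1
```

View pics/top0.png

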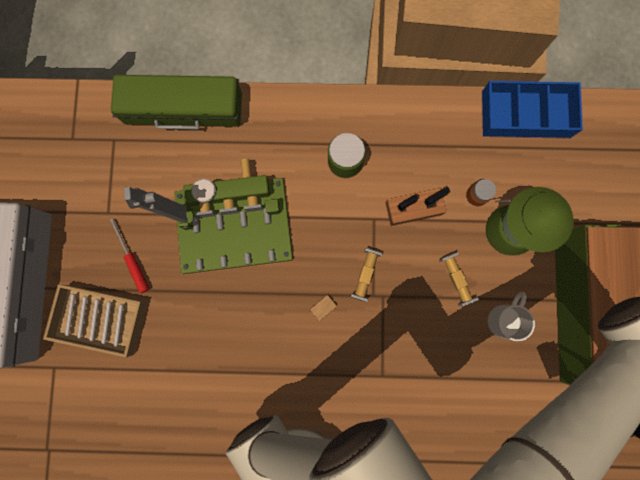

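View pics/side0.png

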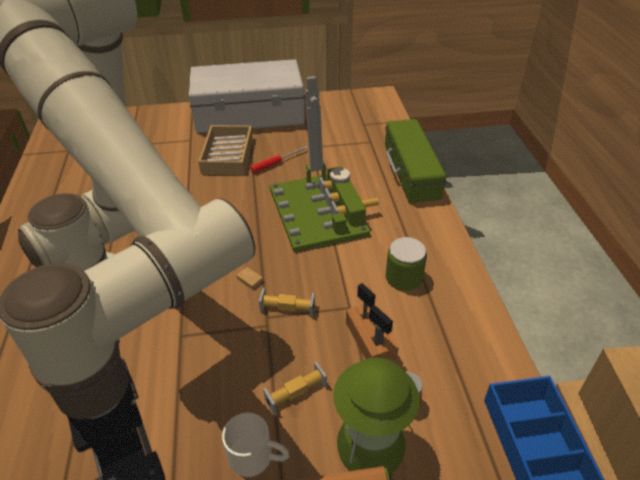

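Run:
```python
from h import *
t=cv2.imread('pics/top0.png'); s=cv2.imread('pics/side0.png')
a=cv2.resize(t[165:285,120:300],None,fx=2.2,fy=2.2,interpolation=2)   # 396x264
b=cv2.resize(s[165:255,260:385],None,fx=3.2,fy=3.2,interpolation=2)  # 400x288
d=cv2.resize(t[180:315,345:485],None,fx=2.2,fy=2.2,interpolation=2)
e=cv2.resize(s[275:415,255:400],None,fx=2.2,fy=2.2,interpolation=2)
m=np.zeros((600,800,3),np.uint8)
for im,x,y in((a,0,0),(b,400,0),(d,0,290),(e,400,290)):
    m[y:y+im.shape[0],x:x+im.shape[1]]=im
cv2.imwrite('pics/m1.png',m)
for n,im in(('top',t),('side',s)):
    hsv=cv2.cvtColor(im,cv2.COLOR_BGR2HSV)
    for nm,lo,hi in(('brass',(16,130,120),(26,255,255)),('grey',(0,0,70),(179,60,255)),('green',(30,90,30),(60,255,255))):
        k=cv2.inRange(hsv,lo,hi); nn,l,st,ce=cv2.connectedComponentsWithStats(k)
        for i in range(1,nn):
            A=st[i,4]
            if 12<A<9000 and (nm!='grey' or A<500): 
              x,y=ce[i]
              if (n=='top' and 100<x<500 and 140<y<320) or (n=='side' and 240<x<420 and 150<y<420): print(n,nm,A,np.round(ce[i],1),st[i,:4])
```

```text
top brass 133 [244.7 167.9] [241 158   9  20]
top brass 73 [251.5 200.2] [247 196  10   9]
top brass 73 [227.4 203.2] [223 199  10   9]
top brass 49 [204.3 207. ] [200 203   8   8]
top brass 447 [365.5 274.2] [356 253  20  44]
top brass 472 [458.3 279.2] [445 258  26  44]
top grey 437 [203.3 190.5] [192 179  24  24]
top grey 354 [484.3 189.4] [474 179  22  21]
top grey 73 [127.4 193.4] [124 187   7  15]
top grey 94 [149.  197.4] [144 192  11  11]
top grey 29 [135.6 203.5] [131 202   9   4]
top grey 21 [151.3 206.5] [149 204   5   6]
top grey 54 [252.2 206.6] [244 204  17   7]
top grey 63 [228.1 209.9] [219 207  18   7]
top grey 66 [266.5 217. ] [264 209   7  15]
top grey 54 [204.3 212.7] [196 210  17   6]
top grey 81 [242.7 218.8] [240 211   7  16]
top grey 86 [218.9 221.5] [216 214   7  16]
top grey 72 [118.6 235.2] [111 219  17  34]
top grey 44 [195.7 228.2] [193 224   6   9]
top grey 57 [372.9 251.3] [365 248  17   8]
top grey 58 [271.  255.1] [268 250   7  11]
top grey 57 [246.9 258. ] [244 253   7  11]
top grey 13 [285.6 253.6] [284 252   4   4]
top grey 47 [448.9 256.3] [440 25
[... 823 characters left out ...]
177  32  38]
side grey 44 [277.9 191.3] [274 189   9   6]
side grey 46 [283.2 203.8] [279 201   9   7]
side grey 49 [288.6 217.3] [284 214  10   7]
side grey 45 [327.5 224.5] [323 222   9   6]
side grey 53 [293.9 231.5] [289 228  10   8]
side grey 54 [261.4 297.7] [259 288   6  24]
side grey 53 [311.5 304.3] [310 294   4  23]
side grey 82 [321.3 374.1] [315 363  12  24]
side grey 115 [416.  381.1] [408 373  14  20]
side grey 94 [269.8 400.2] [264 389  13  25]
side green 3232 [415.2 160.5] [386 119  60  83]
side green 4203 [319.9 213.9] [270 165 100  87]
side green 57 [325.1 173.8] [322 165   9  15]
side green 972 [404.4 273.3] [387 250  39  41]
side green 6743 [374.7 410.5] [334 358  85 122]
```

View pics/m1.png

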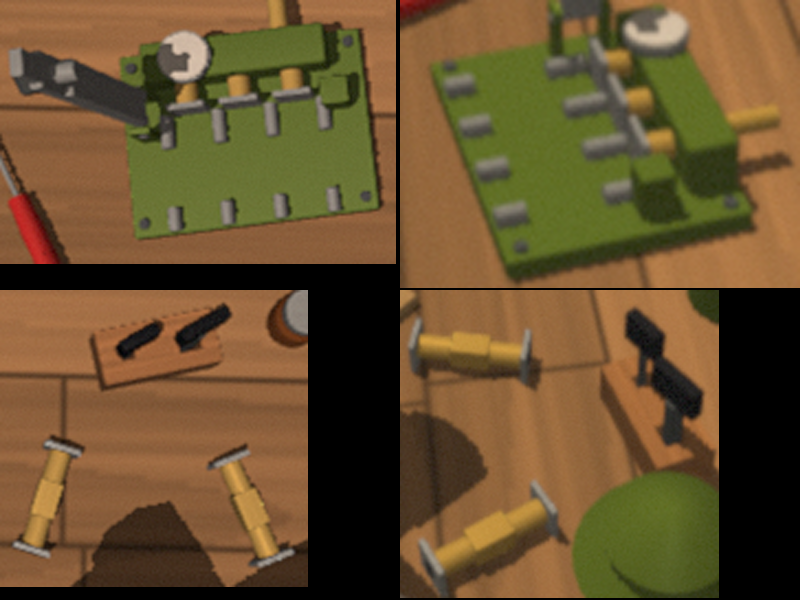

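```bash
cat >> h.py <<'E'
def tri(c1,p1,c2,p2):
    a,d=ray(c1,*p1); b,e=ray(c2,*p2); d=d/np.linalg.norm(d); e=e/np.linalg.norm(e)
    s=np.linalg.lstsq(np.c_[d,-e],b-a,rcond=None)[0]; p=a+s[0]*d; q=b+s[1]*e
    return (p+q)/2,(p-q)*1000
def pca(im,lo,hi,box):
    hsv=cv2.cvtColor(im,cv2.COLOR_BGR2HSV); k=cv2.inRange(hsv,lo,hi); x0,y0,x1,y1=box
    ys,xs=np.nonzero(k[y0:y1,x0:x1]); P=np.c_[xs+x0,ys+y0].astype(float); m=P.mean(0); w,V=np.linalg.eigh(np.cov((P-m).T)); return m,V[:,1]
E
python3 - <<'E'
from h import *
t=cap('top');s=cap('side')
T=[(198.7,264),(222.8,260.9),(246.9,258),(271,255.1)]; S=[(277.9,191.3),(283.2,203.8),(288.6,217.3),(293.9,231.5)]
R=[]
for a,b in zip(T,S):
    p,e=tri(t,a,s,b); R.append(onz(t,*a,.0325)); print(np.round(p,4),np.round(e,1),np.round(R[-1],4),np.round(onz(s,*b,.0305),4))
p,e=tri(t,(266.5,217),s,(327.5,224.5));print('rear',p,onz(t,266.5,217,.0325))
R=np.array(R); v=R[0]-R[3]; yaw=np.arctan2(v[1],v[0])-np.pi/2; print('yaw',np.degrees(yaw),'len',np.linalg.norm(v))
X=np.array([np.cos(yaw),np.sin(yaw),0]); print('rig',R.mean(0)+.1145*X)
for bt,bs in(((350,250,385,302),(262,290,311,312)),((440,250,480,306),(268,368,323,404))):
    m,V=pca(t['frame'],(16,130,120),(26,255,255),bt); n,W=pca(s['frame'],(16,130,120),(26,255,255),bs)
    p,e=tri(t,m,s,n); a=onz(t,*(m+V*15),.028)-onz(t,*(m-V*15),.028); print('tube',np.round(p,4),np.round(e,1),np.round(onz(t,*m,.028),4),np.degrees(np.arctan2(a[1],a[0])))
    a=onz(s,*(n+W*15),.028)-onz(s,*(n-W*15),.028); print('  side',np.round(onz(s,*n,.026),4),np.degrees(np.arctan2(a[1],a[0])))
for n,c,bx in(('top',t,(385,180,460,225)),('side',s,(350,280,400,350))):
    k=cv2.inRange(c['frame'],(0,0,0),(48,48,48)); x0,y0,x1,y1=bx; nn,l,st,ce=cv2.connectedComponentsWithStats(k[y0:y1,x0:x1])
    for i in range(1,nn):
        if st[i,4]>15: print(n,'dark',st[i],np.round(ce[i]+[x0,y0],1))
E
```

```text
[0.4783 0.2513 0.0242] [0.1 0.  0. ] [0.4778 0.2492 0.0325] [0.478  0.2432 0.0305]
[0.4874 0.1934 0.025 ] [-0.5 -0.  -0. ] [0.4866 0.1918 0.0325] [0.4873 0.1867 0.0305]
[0.496  0.1357 0.0248] [-0.9 -0.  -0.1] [0.4949 0.1345 0.0325] [0.4961 0.1291 0.0305]
[0.5041 0.0779 0.0252] [-0.3 -0.  -0. ] [0.5032 0.0771 0.0325] [0.5038 0.0721 0.0305]
rear [0.59482896 0.09235152 0.02480991] [0.59523187 0.09142025 0.0325    ]
yaw 8.415357998545788 len 0.17395564423227639
rig [0.60389568 0.17990069 0.0325    ]
tube [ 0.4629 -0.1494  0.0282] [0.9 0.  0. ] [ 0.4634 -0.1494  0.028 ] 163.96377778083473
  side [ 0.4625 -0.1475  0.026 ] 163.55411387719585
tube [ 0.4575 -0.3693  0.0286] [-1.6 -0.  -0.1] [ 0.4567 -0.3694  0.028 ] -156.40319161314022
  side [ 0.4584 -0.3676  0.026 ] -157.02367435645684
top dark [ 40   7  24  20 192] [436.  196.9]
top dark [ 13  15  20  16 140] [407.3 202.2]
side dark [  8   5  34  60 665] [374.7 313.8]
```

Add to h.py:
```python
def go(x,y,z,yaw=None):
    """prints: turn (tool z, deg) then tool-frame shift in cm after the turn; yaw= wanted world direction of tool x (mod 180)"""
    st=sense(); R=np.array(st['ee_rot']); p=np.array(st['tcp_pos']); cur=np.degrees(np.arctan2(R[1,0],R[0,0]))
    tn=0
    if yaw is not None: tn=-(((yaw-cur)+90)%180-90)
    a=np.radians(cur-tn); X=np.array([np.cos(a),np.sin(a),0]); Y=np.array([X[1],-X[0],0]); d=np.array([x,y,z])-p
    print('tcp',np.round(p,4),'yaw %.2f turn %.2f shift cm x %.2f y %.2f z %.2f'%(cur,tn,100*d@X,100*d@Y,-100*d[2]),'tilt',np.round(R[:,2],3),'F',np.round(st['wrist_force'],1),'w %.3f'%st['gripper_width'],'j6 %.0f'%st['joints'][5],'t %.1f'%st['time_s'])
```

```text
(no output)
```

Call:
{"api": "step_arm", "payload": {
  "targets": "-3.1 1.0 0.5 -3.4;-3.1 1.0 1 0;-3.1 1.0 1 0;-3.1 1.0 1 0;-3.1 1.0 1 0;-3.1 1.0 1 0;-3.1 1.0 1 0;-3.1 1.0 1 0;-3.1 1.0 1 0;-3.1 1.0 1 0;0 0 0 0;0 0 0 0",
  "claw": 6.5
}}

```text
time_s: 1.2
tcp_pos: [0.4619, -0.3707, 0.0984]
ee_rot: [[-0.915, -0.403, -0.002], [-0.403, 0.915, 0.001], [0.001, 0.002, -1.0]]
wrist_force: [-0.4, -0.7, -0.3]
gripper_width: 0.748
gripper_force: 0.0
```

Run:
```python
from h import *
c=cap('top','t2.png');d=cap('side','s2.png')
go(.458,-.369,.006,203.6)
m=np.hstack([cv2.resize(c['frame'],(400,300),interpolation=3),cv2.resize(d['frame'],(400,300),interpolation=3)])
u,v=[int(i) for i in proj(c,(.458,-.369,.03))];x,y=[int(i) for i in proj(d,(.458,-.369,.03))]
n=np.hstack([cv2.resize(c['frame'][max(v-75,0):v+75,u-100:u+100],(400,300)),cv2.resize(d['frame'][y-75:y+75,x-100:x+100],(400,300))])
cv2.imwrite('pics/m2.png',np.vstack([m,n]))
```

```text
tcp [ 0.461  -0.3723  0.0994] yaw -156.38 turn 0.02 shift cm x 0.14 y 0.42 z 9.34 tilt [-0. -0. -1.] F [-0.5 -0.1 -0.2] w 0.746 j6 -43 t 1.3
```

View pics/m2.png

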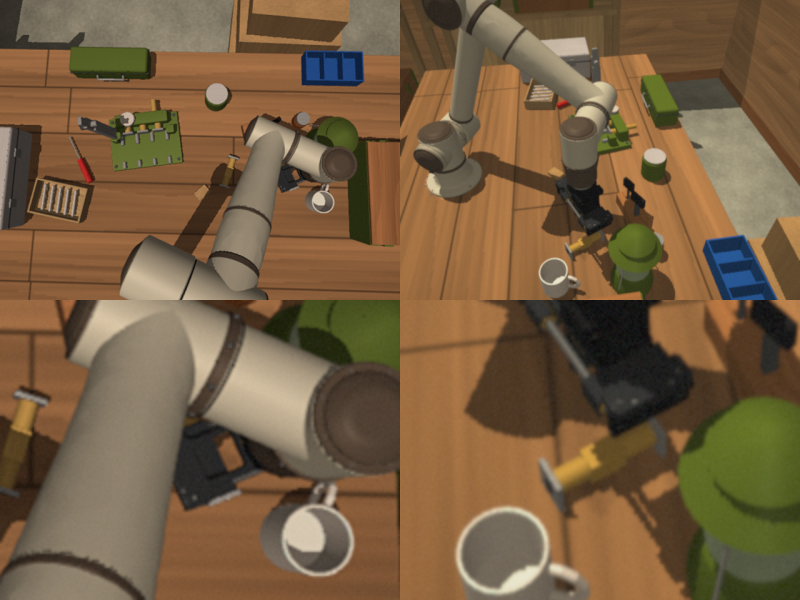

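Run:
```python
from h import *
c=cap('top')
print('shade',onz(c,542,218,.2),onz(c,542,218,.15),'mug',onz(c,511,321,.075),'hand',onz(c,519,300,.05),'jar',onz(c,484,189,.07))
t=cv2.imread('pics/top0.png'); hsv=cv2.cvtColor(t,cv2.COLOR_BGR2HSV);k=cv2.inRange(hsv,(30,90,30),(60,255,255))
n,l,st,ce=cv2.connectedComponentsWithStats(k)
for i in range(1,n):
    if st[i,4]>300: print(st[i],ce[i])
```

```text
shade [ 0.57778778 -0.4963553   0.2       ] [ 0.58678484 -0.51817572  0.15      ] mug [ 0.36348956 -0.47406628  0.075     ] hand [ 0.41121425 -0.50283521  0.05      ] jar [ 0.66694391 -0.42035481  0.07      ]
[ 111   74  130   52 6011] [175.8966894   99.23922808]
[328 149  37  28 335] [344.14328358 168.02089552]
[ 175  176  118   97 7470] [235.57670683 225.96305221]
[ 486  187  108  197 8408] [552.05530447 263.9061608 ]
```

Call:
{"api": "step_arm", "payload": {
  "targets": "0.1 0.4 0.5 0;0 0 2.5 0;0 0 2.5 0;0 0 2 0;0 0 1.3 0;0 0 0.5 0;0 0 0 0;0 0 0 0;0 0 0 0"
}}

```text
time_s: 2.1
tcp_pos: [0.4593, -0.3696, 0.0076]
ee_rot: [[-0.916, -0.4, 0.002], [-0.4, 0.916, -0.001], [-0.001, -0.002, -1.0]]
wrist_force: [0.5, -0.0, 0.6]
gripper_width: 0.75
gripper_force: 0.0
```

Call:
{"api": "step_arm", "payload": {
  "targets": "0 0 0 0;0 0 0 0;0 0 0 0;0 0 0 0;0 0 0 0;0 0 0 0;0 0 0 0;0 0 0 0",
  "claw": 1.5
}}

```text
time_s: 2.77
tcp_pos: [0.4587, -0.3689, 0.0063]
ee_rot: [[-0.916, -0.401, -0.0], [-0.401, 0.916, 0.0], [0.0, 0.0, -1.0]]
wrist_force: [-0.1, 0.5, -1.3]
gripper_width: 0.232
gripper_force: 0.0
```

Call:
{"api": "step_arm", "payload": {
  "targets": "0 0 -1 0;0 0 -2.5 0;0 0 -3.5 0;0 0 -3.5 0;0 0 -2.5 0;0 0 0 0"
}}

```text
time_s: 3.27
tcp_pos: [0.4622, -0.3712, 0.144]
ee_rot: [[-0.916, -0.402, 0.011], [-0.402, 0.916, -0.007], [-0.007, -0.011, -1.0]]
wrist_force: [0.7, -0.4, -0.2]
gripper_width: 0.17
gripper_force: 0.0
```

Run:
```python
from h import *
import math
y=math.radians(8.4);X=np.array([math.cos(y),math.sin(y),0]);Y=np.array([-X[1],X[0],0]);o=np.array([.604,.181,0])
p=o-.09*X-.058*Y; print(p); go(p[0],p[1],.12,8.4)
```

```text
[0.52343831 0.11047473 0.        ]
tcp [ 0.4622 -0.3712  0.144 ] yaw -156.30 turn 15.30 shift cm x -13.10 y 46.76 z 2.40 tilt [ 0.011 -0.007 -1.   ] F [ 0.7 -0.4 -0.2] w 0.170 j6 -43 t 3.3
```

Run:
```python
from h import *
d=cap('side','s3.png');c=cap('top')
cv2.imwrite('pics/s3c.png',np.hstack([cv2.resize(d['frame'][250:450,230:430],(400,400)),cv2.resize(c['frame'][150:350,330:530],(400,400))]))
for p in ((.458,-.369,.02),(.4622,-.3712,.144)): print(np.array(proj(d,p))-[230,250],np.array(proj(c,p))-[330,150])
```

```text
[ 65.04533561 136.83134774] [127.25167035 128.8954454 ]
[64.79616875 99.74110959] [143.54350051 124.31061608]
```

View pics/s3c.png

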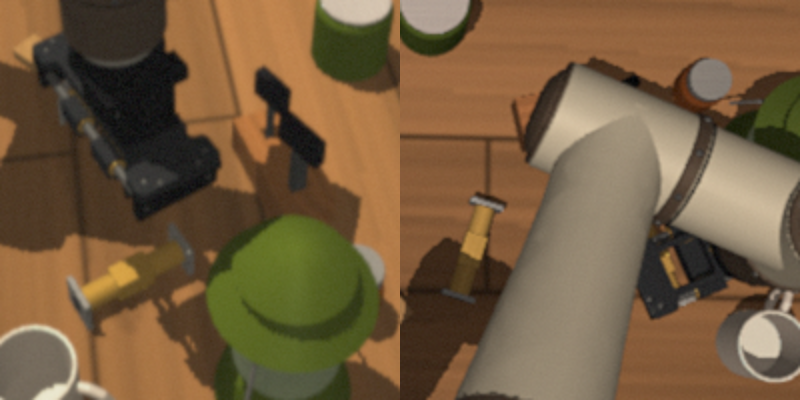

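Run:
```python
from h import *
for f in('side0.png','s2.png','s3.png'):
    im=cv2.imread('pics/'+f)
    print(f,[np.round(q,2) for q in pca(im,(16,120,70),(27,255,255),(262,366,330,412))])
    hsv=cv2.cvtColor(im,cv2.COLOR_BGR2HSV);k=cv2.inRange(hsv,(0,0,70),(179,60,255));n,l,st,ce=cv2.connectedComponentsWithStats(k[355:420,255:335])
    print([(st[i,4],np.round(ce[i]+[255,355],1).tolist()) for i in range(1,n) if st[i,4]>25])
```

```text
side0.png [array([295.58, 386.83]), array([-0.91,  0.41])]
[(np.int32(82), [321.3, 374.1]), (np.int32(94), [269.8, 400.2])]
s2.png [array([295.79, 387.67]), array([-0.94,  0.33])]
[(np.int32(73), [323.4, 377.3]), (np.int32(104), [270.2, 401.0]), (np.int32(30), [257.6, 417.3])]
s3.png [array([297.52, 387.43]), array([-0.92,  0.39])]
[(np.int32(103), [321.5, 374.2]), (np.int32(107), [270.1, 400.9]), (np.int32(30), [257.6, 417.3])]
```

Call:
{"api": "step_arm", "payload": {
  "targets": "0 0 0 -6.6;0 0 0 -6.6;0 0 0 -6.6;0 0 0 -6.6;0 0 0 -6.6;0 0 0 -6.6;0 0 0 -6.6;0 0 0 -6.6;0 0 0 -6.6;0 0 0 -6.6;0 0 0 0;0 0 0 0",
  "claw": 6.5
}}

```text
time_s: 4.37
tcp_pos: [0.4579, -0.3685, 0.1351]
ee_rot: [[-0.01, -1.0, -0.002], [-1.0, 0.01, 0.001], [-0.001, 0.002, -1.0]]
wrist_force: [-0.4, 0.8, -0.4]
gripper_width: 0.745
gripper_force: 0.0
```

Run:
```python
from h import *
d=cap('side'); go(.458,-.369,.006,203.6); p=sense()['tcp_pos']; f=d['frame']
u,v=proj(d,p); print(u,v); R=np.array(sense()['ee_rot'])
c=f[int(v)-110:int(v)+90,int(u)-130:int(u)+130].copy(); c=cv2.resize(c,(780,600),interpolation=2)
for q in (p,p+.0325*R[:,1],p-.0325*R[:,1],p-.07*R[:,2]):
    a,b=proj(d,q); cv2.drawMarker(c,(int((a-int(u)+130)*3),int((b-int(v)+110)*3)),(0,0,255),0,14,1)
cv2.imwrite('pics/s4.png',c)
```

```text
tcp [ 0.4581 -0.3686  0.1354] yaw -90.55 turn 65.85 shift cm x 0.02 y -0.04 z 12.94 tilt [-0.002  0.001 -1.   ] F [-0.3 -0.5 -0.8] w 0.744 j6 23 t 4.4
292.5758705722979 351.6580315140678
```

View pics/s4.png

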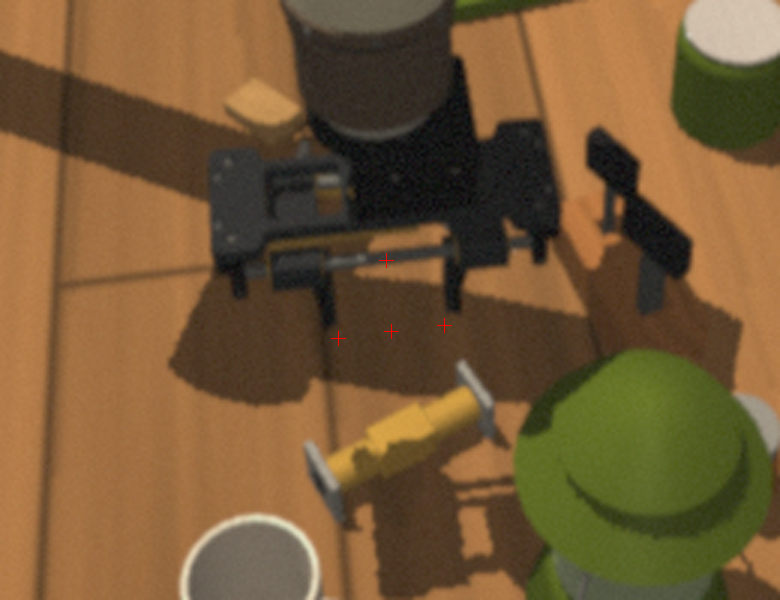

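Call:
{"api": "step_arm", "payload": {
  "targets": "-2.5 0 0 0;-2.5 0 1.5 0;-2.5 0 2 0;-1.5 0 2.5 0;0 0 2.5 0;0 0 2 0;0 0 1.5 0;0 0 0.7 0;0 0 0 0;0 0 0 0;0 0 0 0"
}}

```text
time_s: 5.33
tcp_pos: [0.4601, -0.2793, 0.0103]
ee_rot: [[-0.007, -1.0, 0.002], [-1.0, 0.007, -0.001], [0.001, -0.002, -1.0]]
wrist_force: [0.5, 0.4, 0.1]
gripper_width: 0.748
gripper_force: 0.0
```

Run:
```python
from h import *
d=cap('side','s5.png');t=cap('top','t5.png'); go(.458,-.369,.006,203.6); s=sense(); p=s['tcp_pos']; R=np.array(s['ee_rot'])
o=[]
for n,f in(('side',d),('top',t)):
    u,v=map(int,proj(f,p)); c=cv2.resize(f['frame'][v-75:v+75,u-50:u+50],(400,600),interpolation=2)
    for q in (p,p+.0325*R[:,1],p-.0325*R[:,1]):
        a,b=proj(f,q); cv2.drawMarker(c,(int((a-u+50)*4),int((b-v+75)*4)),(0,0,255),0,14,1)
    o.append(c)
cv2.imwrite('pics/s5c.png',np.hstack(o))
```

```text
tcp [ 0.4601 -0.2793  0.0105] yaw -90.41 turn 65.99 shift cm x 3.79 y -8.14 z 0.45 tilt [ 0.002 -0.001 -1.   ] F [-0.5 -0.9  0.3] w 0.746 j6 14 t 5.4
```

View pics/s5c.png

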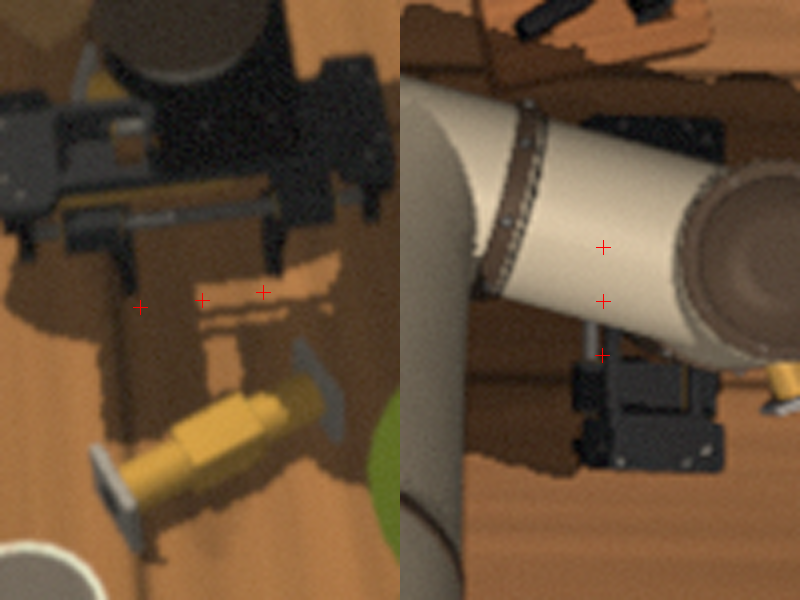

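Call:
{"api": "step_arm", "payload": {
  "targets": "0 0 0.4 0;0 0 0.3 0;0 0 0 0;0 0 0 0"
}}

```text
time_s: 5.77
tcp_pos: [0.4591, -0.2789, 0.0022]
ee_rot: [[-0.007, -1.0, -0.0], [-1.0, 0.007, 0.0], [-0.0, 0.0, -1.0]]
wrist_force: [0.6, 0.6, 0.0]
gripper_width: 0.751
gripper_force: 0.0
```

Call:
{"api": "step_arm", "payload": {
  "targets": "0 0 0.2 0;0 0 0 0;0 0 0.2 0;0 0 0 0"
}}

```text
time_s: 6.1
tcp_pos: [0.4591, -0.2788, -0.002]
ee_rot: [[-0.007, -1.0, -0.0], [-1.0, 0.007, 0.0], [-0.0, 0.0, -1.0]]
wrist_force: [-0.0, -0.0, -0.3]
gripper_width: 0.749
gripper_force: 0.0
```

Call:
{"api": "step_arm", "payload": {
  "targets": "0 0 0.3 0;0 0 0 0;0 0 0.3 0;0 0 0 0"
}}

```text
time_s: 6.43
tcp_pos: [0.4589, -0.2788, -0.0082]
ee_rot: [[-0.007, -1.0, -0.001], [-1.0, 0.007, 0.0], [-0.0, 0.001, -1.0]]
wrist_force: [-0.1, -0.5, 0.3]
gripper_width: 0.748
gripper_force: 0.0
```

Call:
{"api": "step_arm", "payload": {
  "targets": "0 0 0.2 0;0 0 0 0;0 0 0.2 0;0 0 0 0"
}}

```text
time_s: 6.77
tcp_pos: [0.4591, -0.2788, -0.012]
ee_rot: [[-0.007, -1.0, -0.001], [-1.0, 0.007, 0.0], [-0.0, 0.001, -1.0]]
wrist_force: [0.8, 0.8, -0.7]
gripper_width: 0.749
gripper_force: 0.0
```

Call:
{"api": "step_arm", "payload": {
  "targets": "0 0 0.2 0;0 0 0 0;0 0 0.2 0;0 0 0 0"
}}

```text
time_s: 7.1
tcp_pos: [0.4591, -0.2788, -0.016]
ee_rot: [[-0.007, -1.0, -0.0], [-1.0, 0.007, 0.0], [-0.0, 0.0, -1.0]]
wrist_force: [0.3, 0.6, 0.1]
gripper_width: 0.746
gripper_force: 0.0
```

Call:
{"api": "step_arm", "payload": {
  "targets": "0 0 0.2 0;0 0 0 0;0 0 0.1 0;0 0 0 0"
}}

```text
time_s: 7.43
tcp_pos: [0.4592, -0.2789, -0.0188]
ee_rot: [[-0.007, -1.0, -0.0], [-1.0, 0.007, 0.0], [-0.0, 0.0, -1.0]]
wrist_force: [-0.0, 0.9, 0.9]
gripper_width: 0.747
gripper_force: 0.0
```

Call:
{"api": "step_arm", "payload": {
  "targets": "0 0 0.1 0;0 0 0 0;0 0 0.1 0;0 0 0 0"
}}

```text
time_s: 7.77
tcp_pos: [0.4592, -0.2789, -0.0208]
ee_rot: [[-0.007, -1.0, -0.0], [-1.0, 0.007, 0.0], [-0.0, 0.0, -1.0]]
wrist_force: [-0.3, 0.1, 1.3]
gripper_width: 0.752
gripper_force: 0.0
```

Call:
{"api": "step_arm", "payload": {
  "targets": "0 0 0.1 0;0 0 0 0;0 0 0.1 0;0 0 0 0"
}}

```text
time_s: 8.1
tcp_pos: [0.4592, -0.2788, -0.0228]
ee_rot: [[-0.007, -1.0, -0.0], [-1.0, 0.007, 0.0], [-0.0, 0.0, -1.0]]
wrist_force: [-0.0, -0.2, 0.8]
gripper_width: 0.749
gripper_force: 0.0
```

Call:
{"api": "step_arm", "payload": {
  "targets": "0 0 0.1 0;0 0 0 0;0 0 0.1 0;0 0 0 0"
}}

```text
time_s: 8.43
tcp_pos: [0.4592, -0.2789, -0.0248]
ee_rot: [[-0.007, -1.0, -0.0], [-1.0, 0.007, 0.0], [-0.0, 0.0, -1.0]]
wrist_force: [-0.2, 0.6, 0.0]
gripper_width: 0.751
gripper_force: 0.0
```

Run:
```python
from h import *
d=cap('side','s6.png'); s=sense(); p=s['tcp_pos']; R=np.array(s['ee_rot']);go(*p)
f=d;u,v=map(int,proj(f,p)); c=cv2.resize(f['frame'][v-60:v+40,u-65:u+65],(780,600),interpolation=2)
for q in (p,p+.0325*R[:,1],p-.0325*R[:,1]):
    a,b=proj(f,q); cv2.drawMarker(c,(int((a-u+65)*6),int((b-v+60)*6)),(0,0,255),0,14,1)
cv2.imwrite('pics/s6c.png',c)
```

```text
tcp [ 0.4592 -0.2789 -0.0247] yaw -90.39 turn 0.00 shift cm x 0.00 y 0.00 z -0.00 tilt [-0.  0. -1.] F [-0.3 -0.3  0.3] w 0.748 j6 14 t 8.5
```

View pics/s6c.png

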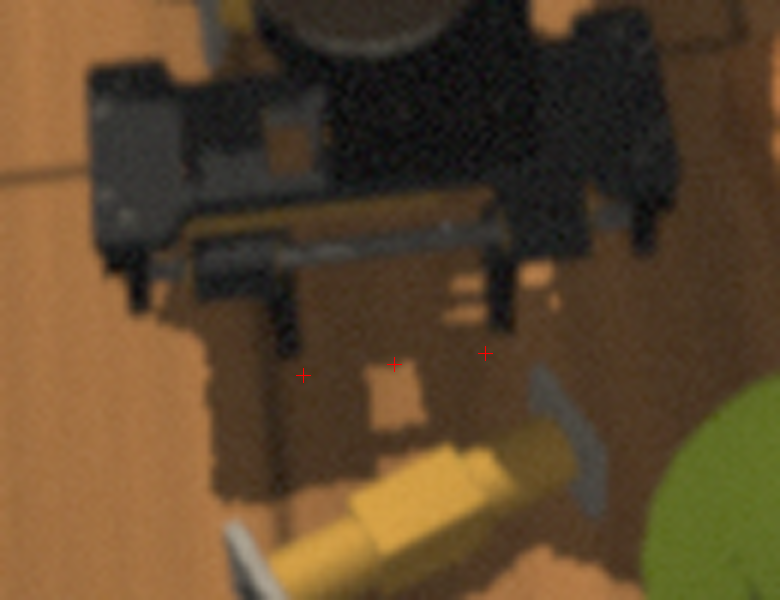

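Call:
{"api": "step_arm", "payload": {
  "targets": "0 0 0.15 0;0 0 0 0;0 0 0.15 0;0 0 0 0"
}}

```text
time_s: 8.82
tcp_pos: [0.4593, -0.2789, -0.0277]
ee_rot: [[-0.007, -1.0, -0.0], [-1.0, 0.007, -0.0], [0.0, 0.0, -1.0]]
wrist_force: [-0.0, 0.2, 0.0]
gripper_width: 0.745
gripper_force: 0.0
```

Call:
{"api": "step_arm", "payload": {
  "targets": "0 0 0.15 0;0 0 0 0;0 0 0.15 0;0 0 0 0"
}}

```text
time_s: 9.15
tcp_pos: [0.4594, -0.279, -0.0278]
ee_rot: [[-0.006, -1.0, 0.0], [-1.0, 0.006, -0.001], [0.001, -0.0, -1.0]]
wrist_force: [-5.2, 4.0, 21.1]
gripper_width: 0.748
gripper_force: 10.1
```

Call:
{"api": "step_arm", "payload": {
  "targets": "0 0 0.15 0;0 0 0 0;0 0 0.15 0;0 0 0 0"
}}

```text
time_s: 9.48
tcp_pos: [0.4594, -0.279, -0.028]
ee_rot: [[-0.005, -1.0, 0.0], [-1.0, 0.005, -0.001], [0.001, -0.0, -1.0]]
wrist_force: [-9.9, 9.0, 41.0]
gripper_width: 0.745
gripper_force: 20.0
```

Call:
{"api": "step_arm", "payload": {
  "targets": "0 0 -1 0;0 0 -2 0;0 0 -3 0;0 0 -3 0;0 0 -2 0;0 0 0 6.6;0 0 0 6.6;0 0 0 6.6;0 0 0 6.6;0 0 0 6.6;0 0 0 0;0 0 0 0"
}}

```text
time_s: 10.48
tcp_pos: [0.4592, -0.2789, 0.0762]
ee_rot: [[-0.548, -0.837, -0.0], [-0.837, 0.548, 0.0], [0.0, 0.0, -1.0]]
wrist_force: [1.1, -0.6, 0.0]
gripper_width: 0.74
gripper_force: 0.0
```

Call:
{"api": "step_arm", "payload": {
  "targets": "0 0 0 6.6;0 0 0 6.6;0 0 0 6.6;0 0 0 6.6;0 0 0 6.6;0 0 0 0;0 0 0 0;0 0 0 0"
}}

```text
time_s: 11.15
tcp_pos: [0.4593, -0.2789, 0.0763]
ee_rot: [[-0.915, -0.404, 0.0], [-0.404, 0.915, -0.0], [-0.0, -0.0, -1.0]]
wrist_force: [0.1, -0.8, -0.6]
gripper_width: 0.751
gripper_force: 0.0
```

```bash
python3 -c "
from h import *
go(.458,-.369,-.021,203.6)"
```

```text
tcp [ 0.4593 -0.2789  0.0763] yaw -156.18 turn 0.22 shift cm x 3.73 y -8.20 z 9.73 tilt [ 0. -0. -1.] F [ 0.1 -0.8 -0.6] w 0.751 j6 -52 t 11.2
```

Call:
{"api": "step_arm", "payload": {
  "targets": "1.0 -2.2 0 0.2;1.2 -2.5 0 0;1.0 -2.2 0 0;0.5 -1.3 0.5 0;0 0 2 0;0 0 2.5 0;0 0 2.2 0;0 0 1.5 0;0 0 1 0;0 0 0 0;0 0 0 0;0 0 0 0"
}}

```text
time_s: 12.15
tcp_pos: [0.4589, -0.3692, -0.0197]
ee_rot: [[-0.917, -0.398, 0.002], [-0.398, 0.917, -0.001], [-0.001, -0.002, -1.0]]
wrist_force: [-0.8, -0.3, 0.2]
gripper_width: 0.746
gripper_force: 0.0
```

Call:
{"api": "step_arm", "payload": {
  "targets": "0 0 0 0;0 0 0 0;0 0 0 0;0 0 0 0;0 0 0 0;0 0 0 0;0 0 0 0;0 0 0 0;0 0 0 0;0 0 0 0",
  "claw": 1.5
}}

```text
time_s: 12.98
tcp_pos: [0.4581, -0.3689, -0.0206]
ee_rot: [[-0.918, -0.397, 0.0], [-0.397, 0.918, -0.0], [-0.0, -0.0, -1.0]]
wrist_force: [-0.5, 0.2, 0.9]
gripper_width: 0.296
gripper_force: 30.0
```

Call:
{"api": "step_arm", "payload": {
  "targets": "0 0 -1 0;0 0 -2 0;0 0 -3 0;0 0 -3 0;0 0 -2 0;0 0 -1 0;0 0 0 0;0 0 0 0"
}}

```text
time_s: 13.65
tcp_pos: [0.4574, -0.3683, 0.0988]
ee_rot: [[-0.918, -0.397, -0.0], [-0.397, 0.918, 0.001], [0.0, 0.001, -1.0]]
wrist_force: [-0.0, -0.1, -2.6]
gripper_width: 0.295
gripper_force: 30.0
```

Run:
```python
from h import *
import math
y=math.radians(8.4);X=np.array([math.cos(y),math.sin(y),0]);Y=np.array([-X[1],X[0],0]);o=np.array([.604,.181,0])
p=o-.09*X-.058*Y; print(p); go(p[0],p[1],.08,8.4)
```

```text
[0.52343831 0.11047473 0.        ]
tcp [ 0.4574 -0.3683  0.0988] yaw -156.62 turn 14.98 shift cm x -13.53 y 46.40 z 1.88 tilt [-0.     0.001 -1.   ] F [-0.  -0.1 -2.6] w 0.295 j6 -44 t 13.7
```

Call:
{"api": "step_arm", "payload": {
  "targets": "0 0 0 5;0 0 0 5;0 0 0 5;-0.5 2 0 0;-0.9 3.2 0 0;-1 3.4 0 0;-1 3.4 0 0;-1 3.4 0 0;-1 3.4 0 0;-1 3.4 0 0;-1 3.4 0 0;-1 3.4 0 0"
}}

```text
time_s: 14.65
tcp_pos: [0.4968, -0.0681, 0.0972]
ee_rot: [[-0.989, -0.146, -0.005], [-0.146, 0.989, -0.0], [0.005, 0.0, -1.0]]
wrist_force: [1.3, 0.3, -2.0]
gripper_width: 0.297
gripper_force: 30.0
```

Call:
{"api": "step_arm", "payload": {
  "targets": "-1 3.4 0 0;-1 3.4 0 0;-1 3.4 0 0;-1 3.4 0 0;-1 3.4 0 0;-0.6 2 0 0;0 0 0 0;0 0 0 0;0 0 0 0;0 0 0 0"
}}

```text
time_s: 15.48
tcp_pos: [0.5253, 0.1252, 0.0983]
ee_rot: [[-0.989, -0.145, -0.002], [-0.145, 0.989, -0.001], [0.003, -0.001, -1.0]]
wrist_force: [-0.0, -0.6, -1.8]
gripper_width: 0.295
gripper_force: 30.0
```

Run:
```python
from h import *
go(.5234,.1105,.02,8.4)
t=cap('top','t7.png');d=cap('side','s7.png'); p=np.array(sense()['tcp_pos'])
m=np.hstack([cv2.resize(t['frame'][160:300,150:310],(400,350),interpolation=2),cv2.resize(d['frame'][120:260,250:410],(400,350),interpolation=2)])
cv2.imwrite('pics/m7.png',m)
```

```text
tcp [0.5253 0.1252 0.0983] yaw -171.66 turn -0.06 shift cm x 0.40 y -1.43 z 7.83 tilt [-0.002 -0.001 -1.   ] F [-0.  -0.6 -1.8] w 0.295 j6 -112 t 15.5
```

View pics/m7.png

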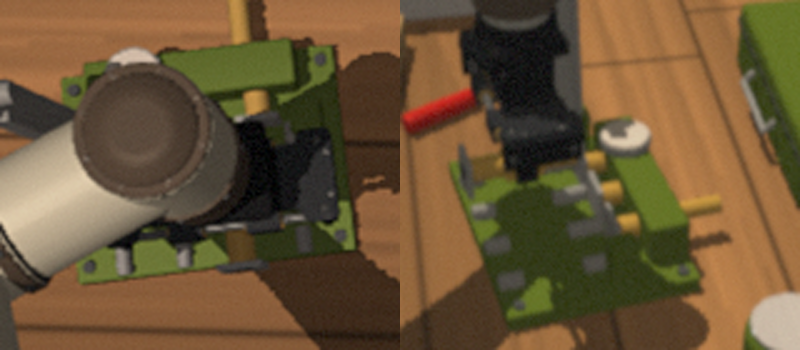

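Call:
{"api": "step_arm", "payload": {
  "targets": "0.2 -0.7 1 0;0.2 -0.7 2 0;0 0 2 0;0 0 1.5 0;0 0 0.8 0;0 0 0 0;0 0 0 0;0 0 0 0"
}}

```text
time_s: 16.25
tcp_pos: [0.5253, 0.1122, 0.0274]
ee_rot: [[-0.989, -0.146, 0.002], [-0.146, 0.989, 0.001], [-0.002, 0.0, -1.0]]
wrist_force: [0.5, 1.0, -2.5]
gripper_width: 0.295
gripper_force: 30.0
```

Run:
```python
from h import *
go(.5234,.1105,.02,8.4)
t=cap('top','t8.png');d=cap('side','s8.png')
for n,f,bx in(('top',t,(170,180,310,290)),('side',d,(255,165,390,260))):
    hsv=cv2.cvtColor(f['frame'],cv2.COLOR_BGR2HSV)
    for nm,lo,hi in(('brass',(14,110,60),(28,255,255)),('grey',(0,0,60),(179,65,255))):
        k=cv2.inRange(hsv,lo,hi)[bx[1]:bx[3],bx[0]:bx[2]]; q,l,st,ce=cv2.connectedComponentsWithStats(k)
        for i in range(1,q):
            if 20<st[i,4]<400: print(n,nm,st[i,4],np.round(ce[i]+bx[:2],1),st[i,2:4])
m=np.hstack([cv2.resize(t['frame'][180:290,190:290],(400,440),interpolation=2),cv2.resize(d['frame'][160:260,265:365],(400,400),interpolation=2)[:440] if 0 else cv2.resize(d['frame'][155:265,265:365],(400,440),interpolation=2)])
cv2.imwrite('pics/m8.png',m)
```

```text
tcp [0.5253 0.1122 0.0274] yaw -171.59 turn 0.01 shift cm x 0.21 y -0.14 z 0.74 tilt [ 0.002  0.001 -1.   ] F [ 0.5  1.  -2.5] w 0.295 j6 -111 t 16.2
top brass 44 [181.  189.4] [21 19]
top brass 29 [303.3 194. ] [12  6]
top brass 100 [251.9 200. ] [11 11]
top brass 24 [292.8 201.7] [10  9]
top brass 43 [303.2 207.4] [12 16]
top brass 52 [202.7 206. ] [10 10]
top brass 28 [291.1 207.4] [11  9]
top brass 92 [301.6 226.8] [17 17]
top brass 117 [256.2 261.2] [12 13]
top brass 52 [223.  268.6] [44  7]
top brass 172 [274.4 277.1] [39 20]
top brass 43 [298.5 273.4] [15  9]
top brass 22 [304.1 279.2] [12  8]
top grey 68 [254.7 207.2] [15  7]
top grey 45 [176.8 218.2] [16  7]
top grey 25 [277.6 250.6] [9 4]
top grey 28 [253.1 254.1] [13  3]
top grey 23 [223.2 263.5] [6 7]
top grey 38 [255.9 268.3] [17  4]
top grey 92 [172.5 278.4] [10 22]
side brass 61 [316.9 173. ] [11  7]
side brass 72 [328.4 183.7] [ 9 11]
side brass 81 [335.  196.1] [10 11]
side brass 80 [341.6 208.8] [10 11]
side brass 128 [287.2 212.2] [18 13]
side grey 229 [339.1 175.2] [21 14]
side grey 335 [325.8 198.5] [25 39]
side grey 47 [278.3 191.1] [9 7]
side grey 106 [280.8 208.2] [13 23]
side grey 38 [288.6 218.9] [10  5]
side grey 56 [327.4 224.8] [10  8]
side grey 74 [294.  231.8] [11  9]
```

View pics/m8.png

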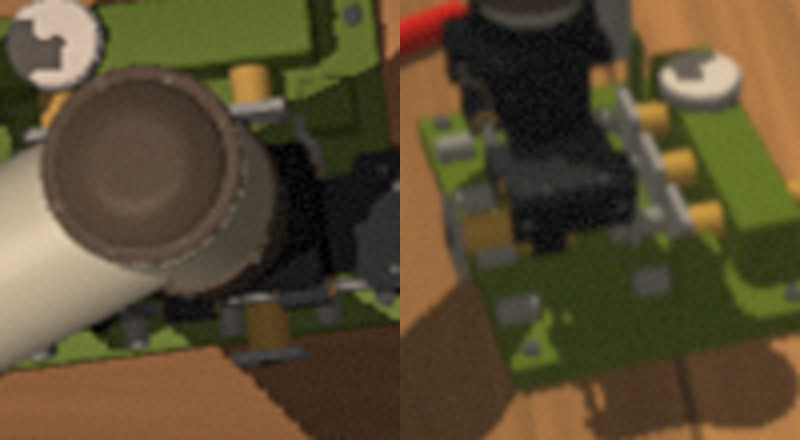

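Run:
```python
from h import *
t=cap('top');d=cap('side')
y=np.radians(8.415);X=np.array([np.cos(y),np.sin(y),0]);Y=np.array([-X[1],X[0],0]);o=np.array([.6039,.1799,0])
rig=lambda p:np.round([1000*(p-o)@X,1000*(p-o)@Y],1)
print('top flange',rig(onz(t,255.9,268.3,.087)),'brass',rig(onz(t,256.2,261.2,.08)))
for a in((254.7,207.2),(252.2,206.6),(228.1,209.9),(204.3,212.7)): print('outlets',rig(onz(t,*a,.058)))
print('tcp',rig(np.array(sense()['tcp_pos'])))
```

```text
top flange [-146.1  -54.9] brass [-129.5  -56.4]
outlets [  0.6 -63.6]
outlets [  2.8 -57.8]
outlets [ 2.  -0.2]
outlets [ 2.2 56.5]
tcp [-88.1 -55.3]
```

Call:
{"api": "step_arm", "payload": {
  "targets": "0 -0.2 0.4 0;0 0 0.7 0;0 0 0.7 0;0 0 0.4 0;0 0 0.3 0;0 0 0 0;0 0 0 0;0 0 0 0"
}}

```text
time_s: 17.12
tcp_pos: [0.5248, 0.1101, 0.0014]
ee_rot: [[-0.989, -0.146, 0.0], [-0.146, 0.989, 0.0], [-0.0, 0.0, -1.0]]
wrist_force: [0.2, -0.8, -1.9]
gripper_width: 0.294
gripper_force: 30.0
```

```bash
python3 -c "
from h import *
go(.5234,.1105,-.001,8.4)
y=np.radians(8.415);X=np.array([np.cos(y),np.sin(y),0]);Y=np.array([-X[1],X[0],0]);o=np.array([.6039,.1799,0])
p=np.array(sense()['tcp_pos'])-o;print(p@X,p@Y)"
```

```text
tcp [0.5248 0.1101 0.0014] yaw -171.58 turn 0.02 shift cm x 0.14 y 0.06 z 0.24 tilt [ 0.  0. -1.] F [ 0.2 -0.8 -1.9] w 0.294 j6 -111 t 17.1
-0.08843523831120842 -0.05742802498539164
```

Push forward toward the outlet, gently at the end.

Call:
{"api": "step_arm", "payload": {
  "targets": "-0.5 0 0.1 0;-0.6 0 0 0;-0.6 0 0 0;-0.4 0 0 0;-0.3 0 0 0;0 0 0 0;0 0 0 0"
}}

```text
time_s: 17.7
tcp_pos: [0.5484, 0.1135, 0.0002]
ee_rot: [[-0.989, -0.146, -0.0], [-0.146, 0.989, -0.0], [0.0, -0.0, -1.0]]
wrist_force: [0.2, 0.7, -2.2]
gripper_width: 0.297
gripper_force: 30.0
```

Call:
{"api": "step_arm", "payload": {
  "targets": "-0.2 0 0.05 0;0 0 0 0;-0.2 0 0 0;0 0 0 0;-0.1 0 0 0;0 0 0 0"
}}

```text
time_s: 18.2
tcp_pos: [0.5535, 0.1144, -0.0001]
ee_rot: [[-0.989, -0.146, 0.0], [-0.146, 0.989, 0.0], [-0.0, 0.0, -1.0]]
wrist_force: [0.1, 1.0, -1.5]
gripper_width: 0.296
gripper_force: 30.0
```

```bash
cat >> h.py <<'E'
RY=np.radians(8.415);RX=np.array([np.cos(RY),np.sin(RY),0]);RYY=np.array([-RX[1],RX[0],0]);RO=np.array([.6039,.1799,0])
def rig(p): return np.round([1000*(p-RO)@RX,1000*(p-RO)@RYY],1)
def rw(x,y): return RO+x*RX+y*RYY
E
python3 -c "
from h import *
go(.5234,.1105,-.001,8.4);print(rig(np.array(sense()['tcp_pos'])))"
```

```text
tcp [ 5.535e-01  1.144e-01 -1.000e-04] yaw -171.58 turn 0.02 shift cm x 3.03 y 0.06 z 0.09 tilt [ 0.  0. -1.] F [ 0.1  1.  -1.5] w 0.296 j6 -110 t 18.2
[-59.5 -57.4]
```

Call:
{"api": "step_arm", "payload": {
  "targets": "-0.1 0 0 0;0 0 0 0;-0.1 0 0 0;0 0 0 0;0 0 0 0"
}}

```text
time_s: 18.62
tcp_pos: [0.5542, 0.1142, -0.0004]
ee_rot: [[-0.989, -0.146, -0.002], [-0.146, 0.989, -0.001], [0.002, -0.0, -1.0]]
wrist_force: [-2.9, -0.2, 0.1]
gripper_width: 0.302
gripper_force: 30.0
```

Call:
{"api": "step_arm", "payload": {
  "targets": "-0.1 0 0 0;0 0 0 0;-0.1 0 0 0;0 0 0 0;0 0 0 0"
}}

```text
time_s: 19.03
tcp_pos: [0.5541, 0.1141, -0.0006]
ee_rot: [[-0.989, -0.146, -0.006], [-0.146, 0.989, -0.002], [0.006, -0.001, -1.0]]
wrist_force: [-8.9, 1.2, 2.8]
gripper_width: 0.297
gripper_force: 30.0
```

Call:
{"api": "step_arm", "payload": {
  "targets": "0.2 0 0 0;0 0 0 0;0 0 0 0;0 0 0 0;0 0 -1 0;0 0 -2 0;0 0 -3 0;0 0 -3 0;0 0 -1.5 0;0 0 0 0;0 0 0 0",
  "claw": 4.2
}}

```text
time_s: 19.95
tcp_pos: [0.5561, 0.115, 0.1066]
ee_rot: [[-0.989, -0.146, 0.003], [-0.146, 0.989, 0.002], [-0.003, 0.001, -1.0]]
wrist_force: [-0.5, -0.3, -1.2]
gripper_width: 0.484
gripper_force: 0.0
```

```bash
python3 -c "
from h import *
go(.463,-.1493,-.0215,163.8)
t=cap('top');m,V=pca(t['frame'],(16,120,70),(26,255,255),(350,250,385,302));print(m,V,onz(t,*m,.028))"
```

```text
tcp [0.5561 0.115  0.1066] yaw -171.60 turn 24.60 shift cm x 1.57 y -27.98 z 12.81 tilt [ 0.003  0.002 -1.   ] F [-0.5 -0.3 -1.2] w 0.484 j6 -110 t 19.9
[365.78125    274.29791667] [-0.29641231  0.95506007] [ 0.46319124 -0.15003842  0.028     ]
```

Call:
{"api": "step_arm", "payload": {
  "targets": "0 0 0 6.2;0 0 0 6.2;0 0 0 6.2;0 0 0 6;0.1 -2.5 0 0;0.2 -3.4 0 0;0.2 -3.4 0 0;0.2 -3.4 0 0;0.2 -3.4 0 0;0.2 -3.4 0 0;0.2 -3.4 0 0;0.2 -3 0 0",
  "claw": 6.5
}}

```text
time_s: 21.0
tcp_pos: [0.4667, -0.1316, 0.1036]
ee_rot: [[-0.96, 0.279, -0.003], [0.279, 0.96, 0.0], [0.003, -0.001, -1.0]]
wrist_force: [1.1, -0.6, -0.2]
gripper_width: 0.746
gripper_force: 0.0
```

Call:
{"api": "step_arm", "payload": {
  "targets": "0.1 -2 0 0;0 0 2 0;0 0 2.5 0;0 0 2.5 0;0 0 0 0;0 0 0 0;0 0 0 0"
}}

```text
time_s: 21.58
tcp_pos: [0.4627, -0.1489, 0.0353]
ee_rot: [[-0.961, 0.278, 0.0], [0.278, 0.961, -0.0], [-0.0, -0.0, -1.0]]
wrist_force: [-0.1, -0.1, 0.1]
gripper_width: 0.744
gripper_force: 0.0
```

```bash
python3 -c "
from h import *
go(.463,-.1493,-.0215,163.8)"
```

```text
tcp [ 0.4627 -0.1489  0.0353] yaw 163.85 turn 0.05 shift cm x -0.04 y -0.03 z 5.68 tilt [ 0. -0. -1.] F [-0.1 -0.1  0.1] w 0.744 j6 -108 t 21.6
```

Call:
{"api": "step_arm", "payload": {
  "targets": "0 0 2 0;0 0 2 0;0 0 1.2 0;0 0 0.4 0;0 0 0 0;0 0 0 0"
}}

```text
time_s: 22.08
tcp_pos: [0.4634, -0.1488, -0.02]
ee_rot: [[-0.961, 0.278, 0.002], [0.278, 0.961, -0.0], [-0.002, 0.0, -1.0]]
wrist_force: [-0.1, -0.0, 0.2]
gripper_width: 0.744
gripper_force: 0.0
```

Call:
{"api": "step_arm", "payload": {
  "targets": "0 0 0 0;0 0 0 0;0 0 0 0;0 0 0 0;0 0 0 0;0 0 0 0;0 0 0 0;0 0 0 0;0 0 0 0;0 0 0 0",
  "claw": 1.5
}}

```text
time_s: 22.92
tcp_pos: [0.4622, -0.1489, -0.0211]
ee_rot: [[-0.96, 0.279, -0.0], [0.279, 0.96, -0.0], [0.0, -0.0, -1.0]]
wrist_force: [0.9, -0.9, 1.4]
gripper_width: 0.293
gripper_force: 30.0
```

Call:
{"api": "step_arm", "payload": {
  "targets": "0 0 -1 0;0 0 -2 0;0 0 -3 0;0 0 -3 0;0 0 -2 0;0 0 -1 0;0 0 0 0;0 0 0 0"
}}

```text
time_s: 23.58
tcp_pos: [0.4616, -0.1487, 0.0985]
ee_rot: [[-0.96, 0.279, -0.0], [0.279, 0.96, 0.001], [0.0, 0.001, -1.0]]
wrist_force: [0.3, 0.8, -2.0]
gripper_width: 0.296
gripper_force: 30.0
```

```bash
python3 -c "
from h import *
p=rw(-.088,-.0005);go(p[0],p[1],.08,8.4)"
```

```text
tcp [ 0.4616 -0.1487  0.0985] yaw 163.79 turn -24.61 shift cm x -10.07 y 30.38 z 1.85 tilt [-0.     0.001 -1.   ] F [ 0.3  0.8 -2. ] w 0.296 j6 -108 t 23.6
```

Call:
{"api": "step_arm", "payload": {
  "targets": "0 0 0 -6.2;0 0 0 -6.2;0 0 0 -6.2;0 0 0 -6;-0.9 2.5 0 0;-1.1 3.3 0 0;-1.1 3.3 0 0;-1.1 3.3 0 0;-1.1 3.3 0 0;-1.1 3.3 0 0;-1.1 3.3 0 0;-1.1 3.3 0 0"
}}

```text
time_s: 24.58
tcp_pos: [0.5084, 0.1181, 0.0967]
ee_rot: [[-0.989, -0.146, -0.004], [-0.146, 0.989, -0.002], [0.004, -0.001, -1.0]]
wrist_force: [0.8, 0.9, -2.6]
gripper_width: 0.295
gripper_force: 30.0
```

Call:
{"api": "step_arm", "payload": {
  "targets": "-0.9 2.5 0 0;-0.6 2.1 0 0;0 0 1 0;0 0 2 0;0 0 2 0;0 0 2 0;0 0 0.8 0;0 0 0 0;0 0 0 0;0 0 0 0"
}}

```text
time_s: 25.42
tcp_pos: [0.5185, 0.1648, 0.0215]
ee_rot: [[-0.989, -0.146, 0.001], [-0.146, 0.989, 0.0], [-0.001, 0.0, -1.0]]
wrist_force: [-0.7, -0.1, -2.4]
gripper_width: 0.298
gripper_force: 30.0
```

Run:
```python
from h import *
p=rw(-.088,-.0005);go(p[0],p[1],.0,8.415)
t=cap('top','t9.png');d=cap('side','s9.png');print(rig(np.array(sense()['tcp_pos'])))
hsv=cv2.cvtColor(t['frame'],cv2.COLOR_BGR2HSV)
k=cv2.inRange(hsv,(0,0,60),(179,65,255)); q,l,st,ce=cv2.connectedComponentsWithStats(k[180:300,170:310])
for i in range(1,q):
    if 20<st[i,4]<400: print(st[i,4],np.round(ce[i]+[170,180],1),st[i,2:4],rig(onz(t,*(ce[i]+[170,180]),.08)))
cv2.imwrite('pics/m9.png',np.hstack([cv2.resize(t['frame'][180:290,190:290],(400,440),interpolation=2),cv2.resize(d['frame'][155:265,265:365],(400,440),interpolation=2)]))
```

```text
tcp [0.5185 0.1648 0.0215] yaw -171.58 turn 0.00 shift cm x 0.13 y 0.20 z 2.15 tilt [ 0.001  0.    -1.   ] F [-0.7 -0.1 -2.4] w 0.298 j6 -116 t 25.4
[-86.5  -2.3]
77 [252.1 207.8] [18  7] [ -4.6 -60.1]
39 [242.6 216.4] [ 6 13] [-22.1 -36. ]
31 [266.5 217.2] [ 6 11] [-30.9 -90.9]
55 [271.3 255.5] [ 7 11] [-120.7  -92.3]
84 [256.4 256. ] [18  8] [-117.6  -58.2]
29 [230.  256.8] [12  4] [-112.     2.3]
23 [223.2 262.8] [5 7] [-123.9   19.1]
24 [198.7 265.7] [5 7] [-123.6   75.7]
38 [233.  270.2] [18  4] [-143.6   -1.6]
```

View pics/m9.png

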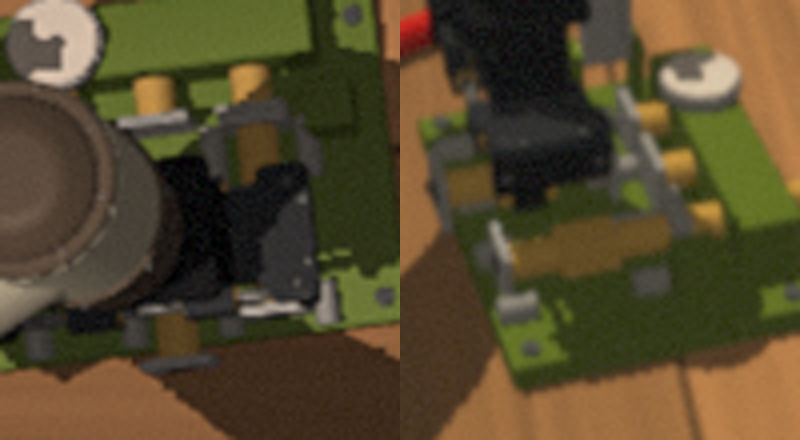

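Call:
{"api": "step_arm", "payload": {
  "targets": "0 0.2 0.4 0;0 0 0.7 0;0 0 0.6 0;0 0 0.3 0;0 0 0 0;-0.5 0 0 0;-0.6 0 0 0;-0.5 0 0 0;-0.4 0 0 0;0 0 0 0;0 0 0 0"
}}

```text
time_s: 26.43
tcp_pos: [0.5377, 0.1695, 0.0008]
ee_rot: [[-0.989, -0.146, 0.0], [-0.146, 0.989, 0.0], [-0.0, 0.0, -1.0]]
wrist_force: [0.1, -0.2, -1.8]
gripper_width: 0.293
gripper_force: 30.0
```

Call:
{"api": "step_arm", "payload": {
  "targets": "-0.2 0 0.15 0;0 0 0 0;-0.2 0 0 0;0 0 0 0;-0.2 0 0 0;0 0 0 0"
}}

```text
time_s: 26.93
tcp_pos: [0.5437, 0.1706, -0.0006]
ee_rot: [[-0.989, -0.146, 0.001], [-0.146, 0.989, 0.0], [-0.001, 0.0, -1.0]]
wrist_force: [-0.6, -0.3, -2.0]
gripper_width: 0.298
gripper_force: 30.0
```

```bash
python3 -c "
from h import *
p=rw(-.06,-.0005);go(p[0],p[1],-.0005,8.4);print(rig(np.array(sense()['tcp_pos'])))"
```

```text
tcp [ 0.5437  0.1706 -0.0006] yaw -171.58 turn 0.02 shift cm x -0.09 y -0.01 z -0.01 tilt [ 0.001  0.    -1.   ] F [-0.6 -0.3 -2. ] w 0.298 j6 -115 t 26.9
[-60.9  -0.4]
```

Call:
{"api": "step_arm", "payload": {
  "targets": "-0.1 0 0 0;0 0 0 0;-0.1 0 0 0;0 0 0 0;-0.1 0 0 0;0 0 0 0;0 0 0 0"
}}

```text
time_s: 27.52
tcp_pos: [0.5443, 0.1702, -0.001]
ee_rot: [[-0.989, -0.146, -0.004], [-0.146, 0.989, -0.002], [0.004, -0.001, -1.0]]
wrist_force: [-5.4, -0.6, -0.2]
gripper_width: 0.299
gripper_force: 30.0
```

Call:
{"api": "step_arm", "payload": {
  "targets": "-0.1 0 0 0;0 0 0 0;-0.1 0 0 0;0 0 0 0;0 0 0 0"
}}

```text
time_s: 27.93
tcp_pos: [0.5443, 0.17, -0.0011]
ee_rot: [[-0.989, -0.146, -0.007], [-0.146, 0.989, -0.003], [0.008, -0.002, -1.0]]
wrist_force: [-9.9, 1.2, 4.9]
gripper_width: 0.292
gripper_force: 30.0
```

Call:
{"api": "step_arm", "payload": {
  "targets": "0.2 0 0 0;0 0 0 0;0 0 0 0;0 0 0 0;0 0 -1 0;0 0 -2 0;0 0 -3 0;0 0 -3.5 0;0 0 -3.5 0;0 0 -3.5 0;0 0 -3.5 0;0 0 -3.5 0",
  "claw": 4.2
}}

```text
time_s: 28.93
tcp_pos: [0.5463, 0.1705, 0.2374]
ee_rot: [[-0.989, -0.146, 0.002], [-0.146, 0.989, 0.001], [-0.002, 0.001, -1.0]]
wrist_force: [0.5, 0.7, -0.6]
gripper_width: 0.483
gripper_force: 0.0
```

Call:
{"api": "step_arm", "payload": {
  "targets": "0 0 -3.5 0;0 0 -3.5 0;0 0 -3 0;0 0 0 0;0 0 0 0;0 0 0 0",
  "claw": 2.8
}}

```text
time_s: 29.43
tcp_pos: [0.5458, 0.1707, 0.3342]
ee_rot: [[-0.989, -0.146, -0.001], [-0.146, 0.989, 0.0], [0.0, 0.001, -1.0]]
wrist_force: [-0.6, -0.0, 0.3]
gripper_width: 0.323
gripper_force: 0.0
```

Run:
```python
from h import *
p=rw(0,.186);go(p[0],p[1],.32,8.4)
t=cap('top','t10.png');d=cap('side','s10.png')
T=cv2.imread('pics/top0.png');S=cv2.imread('pics/side0.png')
hs=cv2.cvtColor(S,cv2.COLOR_BGR2HSV)[70:120,295:330]; k=cv2.inRange(hs,(0,0,40),(179,70,255));ys,xs=np.nonzero(k)
for y in (5,8,12,16,20): print(y+70,(xs[ys==y]+295).min() if (ys==y).any() else None,(xs[ys==y]+295).max() if (ys==y).any() else None)
for q in ((.0,.1924,.3135),(0,.181,.317)):
    w=rw(q[0],q[1]);w[2]=q[2]; print('pred',proj(t,w),proj(d,w))
cv2.imwrite('pics/m10.png',np.hstack([cv2.resize(t['frame'][150:290,110:310],(400,280),interpolation=2),cv2.resize(d['frame'][70:250,250:390],(400,514),interpolation=2)[:280]]) if 0 else np.hstack([cv2.resize(t['frame'][160:300,110:270],(400,350),interpolation=2),cv2.resize(S[60:200,230:390],(400,350),interpolation=2)]))
```

```text
tcp [0.5458 0.1707 0.3342] yaw -171.60 turn -0.00 shift cm x -5.87 y 18.66 z 1.42 tilt [-0.001  0.    -1.   ] F [-0.6 -0.   0.3] w 0.323 j6 -115 t 29.4
75 295 300
78 295 315
82 295 316
86 295 316
90 295 318
pred (np.float64(98.19367128044806), np.float64(198.2694397678722)) (np.float64(304.67486837882035), np.float64(71.63450607859662))
pred (np.float64(103.46187123807584), np.float64(197.12514533847255)) (np.float64(305.8124592706163), np.float64(72.29761156889856))
```

View pics/m10.png

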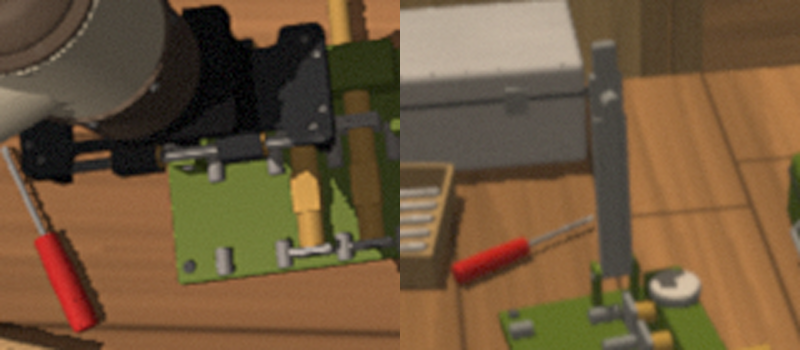

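Run:
```python
from h import *
t=cap('top');d=cap('side')
p,e=tri(t,(130,195),d,(311,78));print(p,e,rig(p))
for th in (1.9,1.8,1.7,1.6):
    w=rw(0,.102-.262*np.cos(th)); w[2]=.0675+.262*np.sin(th); print(th,proj(t,w),proj(d,w))
```

```text
[0.58238482 0.30618452 0.32651149] [-3.57359432  0.06850069 -0.7181528 ] [ -2.8 128.1]
1.9 (np.float64(100.77791525732849), np.float64(197.6781631948578)) (np.float64(305.2395339897014), np.float64(71.89912150430877))
1.8 (np.float64(112.6297649316601), np.float64(195.18887487221622)) (np.float64(307.7975711205699), np.float64(73.5743275974576))
1.7 (np.float64(125.55233245337749), np.float64(192.92546783565416)) (np.float64(310.52464027405887), np.float64(76.35752734633627))
1.6 (np.float64(139.32245063944973), np.float64(190.93327112312647)) (np.float64(313.3923278145028), np.float64(80.26330885133316))
```

```bash
python3 -c "
from h import *
p=rw(-.001,.131);go(p[0],p[1],.334,8.4)"
```

```text
tcp [0.5459 0.1706 0.333 ] yaw -171.59 turn 0.01 shift cm x -5.77 y 13.17 z -0.10 tilt [-0.002 -0.001 -1.   ] F [ 0.2  0.3 -0.2] w 0.322 j6 -115 t 29.6
```

Call:
{"api": "step_arm", "payload": {
  "targets": "-1 2.5 0 0;-1 2.5 0 0;-1 2.5 0 0;-1 2.5 0 0;-1 2 0 0;-0.8 1.2 0 0;0 0 0 0;0 0 0 0;0 0 0 0"
}}

```text
time_s: 30.38
tcp_pos: [0.5841, 0.3093, 0.3338]
ee_rot: [[-0.989, -0.146, -0.001], [-0.146, 0.989, -0.001], [0.001, -0.001, -1.0]]
wrist_force: [0.4, 0.2, 0.4]
gripper_width: 0.318
gripper_force: 0.0
```

```bash
python3 -c "
from h import *
p=rw(-.001,.131);go(p[0],p[1],.288,8.4);print(rig(np.array(sense()['tcp_pos'])))"
```

```text
tcp [0.5841 0.3093 0.3338] yaw -171.60 turn 0.00 shift cm x 0.04 y 0.01 z 4.58 tilt [-0.001 -0.001 -1.   ] F [0.4 0.2 0.4] w 0.318 j6 -123 t 30.4
[ -0.6 130.9]
```

Call:
{"api": "step_arm", "payload": {
  "targets": "0 0 1.5 0;0 0 1.5 0;0 0 1 0;0 0 0.5 0;0 0 0 0;0 0 0 0",
  "claw": 2.8
}}

```text
time_s: 30.88
tcp_pos: [0.5846, 0.3095, 0.29]
ee_rot: [[-0.989, -0.146, 0.001], [-0.146, 0.989, 0.0], [-0.001, -0.0, -1.0]]
wrist_force: [-1.2, -0.1, 0.5]
gripper_width: 0.321
gripper_force: 0.0
```

Call:
{"api": "step_arm", "payload": {
  "targets": "0 -1.0 0 0;0 -1.9 0 0;0 -1.75 0.2 0;0 -1.75 0.2 0;0 -1.75 0.3 0;0 -1.75 0.3 0;0 -1.6 0.6 0;0 -1.6 0.7 0;0 -1.7 0.7 0;0 0 0 0;0 0 0 0"
}}

```text
time_s: 31.8
tcp_pos: [0.6048, 0.1603, 0.2576]
ee_rot: [[-0.99, -0.144, -0.005], [-0.144, 0.99, -0.004], [0.006, -0.003, -1.0]]
wrist_force: [-2.1, -2.8, -0.6]
gripper_width: 0.321
gripper_force: 1.8
```

Run:
```python
from h import *
go(.5,.1,.2);print(rig(np.array(sense()['tcp_pos'])))
t=cap('top');d=cap('side')
cv2.imwrite('pics/m11.png',np.hstack([cv2.resize(t['frame'][130:290,130:310],(400,356),interpolation=2),cv2.resize(d['frame'][60:250,230:400],(400,447),interpolation=2)[:356]]))
```

```text
tcp [0.6048 0.1603 0.2576] yaw -171.74 turn 0.00 shift cm x 11.24 y -4.46 z 5.76 tilt [-0.005 -0.004 -1.   ] F [-2.1 -2.8 -0.6] w 0.321 j6 -111 t 31.8
[ -2.  -19.6]
```

View pics/m11.png

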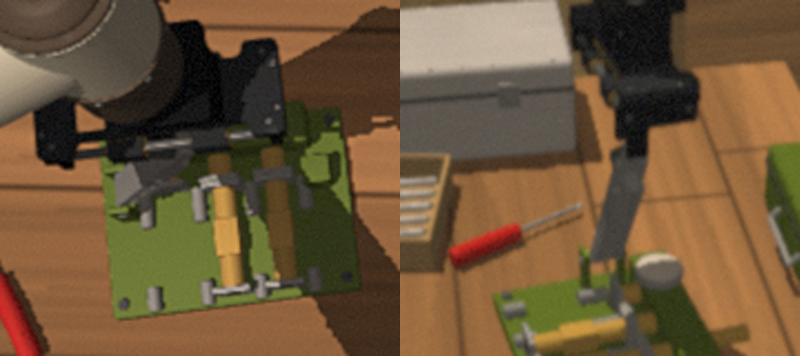

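Call:
{"api": "step_arm", "payload": {
  "targets": "0 -1.3 0.9 0;0 -1.4 0.9 0;0 -1.4 1.0 0;0 -1.2 1.1 0;0 -1.2 1.2 0;0 -1.1 1.2 0;0 0 0 0;0 0 0 0"
}}

```text
time_s: 32.57
tcp_pos: [0.6167, 0.0865, 0.1945]
ee_rot: [[-0.99, -0.144, -0.002], [-0.144, 0.99, -0.001], [0.003, -0.001, -1.0]]
wrist_force: [0.2, 0.0, -0.0]
gripper_width: 0.326
gripper_force: 0.0
```

Call:
{"api": "step_arm", "payload": {
  "targets": "0 0 -1.5 0;0 0 -3 0;0 0 -3 0;0 0 -2 0;1.5 -3 0 0;2.5 -3 0 0;2.5 -3 0 0;2.5 -3 0 0;2.5 -3 0 0;2.5 -3 0 0;0 -3 0 0;0 0 0 0"
}}

```text
time_s: 33.57
tcp_pos: [0.509, -0.1435, 0.2922]
ee_rot: [[-0.99, -0.142, 0.003], [-0.142, 0.99, -0.001], [-0.003, -0.001, -1.0]]
wrist_force: [-0.2, 1.0, -0.6]
gripper_width: 0.324
gripper_force: 0.0
```

Run:
```python
from h import *
s=sense();print(s['tcp_pos'],s['joints'])
t=cap('top','t12.png');d=cap('side','s12.png')
# expected outlines if shut: bar top face corners z .0735, screw head top
for nm,q in(('end+',(.012,-.160,.0735)),('end-',(-.012,-.160,.0735)),('head',(0,-.104,.0925)),('hinge-',(-.017,.1,.0735)),('hinge+',(.017,.1,.0735))):
    w=rw(q[0],q[1]);w[2]=q[2];print(nm,np.round(proj(t,w),1),np.round(proj(d,w),1))
for n,c,bx in(('top',t,(160,170,300,290)),('side',d,(270,150,400,260))):
    hsv=cv2.cvtColor(c['frame'],cv2.COLOR_BGR2HSV)
    for nm,lo,hi in(('grey',(0,0,50),(179,70,255)),('dark',(0,0,0),(179,255,40)),('brass',(14,110,60),(28,255,255))):
        k=cv2.inRange(hsv,lo,hi)[bx[1]:bx[3],bx[0]:bx[2]];q,l,st,ce=cv2.connectedComponentsWithStats(k)
        for i in range(1,q):
            if st[i,4]>40: print(n,nm,st[i,4],np.round(ce[i]+bx[:2],1),st[i,:2]+bx[:2],st[i,2:4])
```

```text
[ 0.50898107 -0.14347101  0.29223107] [ 1.87359337e+00  9.29568848e+00 -3.20545099e+00  4.12807777e-02
 -7.73370000e+01 -8.36968379e+01]
end+ [294.2 196.2] [350.4 226. ]
end- [295.3 206.2] [341.1 228. ]
head [270.1 202.5] [338.8 207. ]
hinge- [184.9 221.9] [310.  168.4]
hinge+ [183.6 207.6] [321.8 166.3]
top grey 8813 [259.9 230.2] [215 176] [ 85 114]
top grey 421 [202.3 190.1] [191 179] [24 24]
top grey 482 [195.1 215.5] [181 205] [29 28]
top grey 68 [199.  264.1] [196 259] [ 7 11]
top brass 77 [246.9 172.9] [241 170] [16  7]
top brass 199 [186.8 236.6] [173 183] [59 93]
top brass 46 [230.5 252.3] [229 247] [ 4 12]
side grey 95 [392.2 162.4] [387 150] [13 23]
side grey 350 [301.  167.9] [282 153] [46 24]
side grey 188 [341.2 175. ] [335 168] [15 15]
side grey 645 [334.7 207.6] [318 187] [33 45]
side grey 49 [278.  191.2] [274 188] [9 7]
side grey 250 [288.5 217.5] [279 197] [21 39]
side grey 63 [327.5 224.1] [323 221] [10  8]
side grey 163 [395.3 249. ] [390 239] [10 21]
side dark 1269 [311.2 172. ] [287 150] [48 50]
side brass 6455 [352.2 210.6] [270 150] [130 110]
side brass 310 [278.7 175. ] [270 163] [23 22]
side brass 849 [307.9 210.6] [287 196] [45 30]
```

Run:
```python
from h import *
t=cap('top');d=cap('side')
T=cv2.imread('pics/top0.png');S=cv2.imread('pics/side0.png')
k=cv2.inRange(T,(0,0,0),(48,48,48))
for nm,bx in(('thick',(420,182,455,215)),('small',(395,190,422,216))):
    ys,xs=np.nonzero(k[bx[1]:bx[3],bx[0]:bx[2]]);P=np.c_[xs+bx[0],ys+bx[1]].astype(np.float32); r0=cv2.minAreaRect(P); b=cv2.boxPoints(r0); m=P.mean(0);w,V=np.linalg.eigh(np.cov((P-m).T))
    print(nm,m,r0,V[:,1],np.round(b,1).tolist())
    for z in(.115,.13):print(z,onz(t,*m,z))
    a=onz(t,*(m+10*V[:,1]),.12)-onz(t,*(m-10*V[:,1]),.12);print('dir',np.degrees(np.arctan2(a[1],a[0])))
ks=cv2.inRange(S,(0,0,0),(48,48,48))[280:350,350:400]
for y in range(0,70,2): print(280+y,''.join('#' if v else '.' for v in ks[y]))
kt=k[180:222,392:462]
for y in range(0,42,1): print(180+y,''.join('#' if v else '.' for v in kt[y]))
```

```text
thick [435.93265 196.91191] ((437.2691955566406, 196.6538543701172), (9.15255355834961, 27.457660675048828), 56.3099365234375) [-0.81913361  0.57360276] [[423.29998779296875, 200.5], [446.20001220703125, 185.1999969482422], [451.20001220703125, 192.8000030517578], [428.3999938964844, 208.10000610351562]]
0.115 [ 0.63571148 -0.29816628  0.115     ]
0.13 [ 0.63242827 -0.29484398  0.13      ]
dir 126.35324035928353
small [407.27142 202.32857] ((407.6537780761719, 202.23074340820312), (7.2111029624938965, 21.91065788269043), 56.3099365234375) [-0.83846572  0.54495435] [[396.5, 205.3000030517578], [414.79998779296875, 193.1999969482422], [418.79998779296875, 199.1999969482422], [400.5, 211.3000030517578]]
0.115 [ 0.62188304 -0.2339789   0.115     ]
0.13 [ 0.61878931 -0.23153608  0.13      ]
dir 124.48213431687239
280 ..................................................
282 .............................................#....
284 ..................................................
286 .........#####....................................
288 .........########.................................
290 .
[... 4094 characters left out ...]
.........................
213 ......................................................................
214 ......................................................................
215 ......................................................................
216 ......................................................................
217 ......................................................................
218 ......................................................................
219 ......................................................................
220 ......................................................................
221 ......................................................................
```

Run:
```python
from h import *
t=cap('top');d=cap('side')
print(tri(t,(436.8,196.8),d,(381,319)))
for z in (.046,.05):print('shaft',onz(d,379.3,342,z))
# predicted projections of candidate
for c in((.634,-.296),(.632,-.292),(.634,-.300)):
    a=np.radians(125);ky=np.array([np.cos(a),np.sin(a),0]);kx=np.array([ky[1],-ky[0],0])
    print(c)
    for n,f in(('t',t),('s',d)):
        P=np.array([proj(f,np.array([*c,0])+kx*i*.007+ky*j*.028+[0,0,z]) for i in(-1,1) for j in(-1,1) for z in(.094,.13)])
        print(n,'u %.1f..%.1f v %.1f..%.1f'%(P[:,0].min(),P[:,0].max(),P[:,1].min(),P[:,1].max()))
go(.634,-.296,.14,35)
```

```text
(array([ 0.63807788, -0.30079209,  0.11242062]), array([-2.86199698,  0.07000663, -0.64284889]))
shaft [ 0.63909808 -0.30673426  0.046     ]
shaft [ 0.63819517 -0.30960332  0.05      ]
(0.634, -0.296)
t u 421.1..448.6 v 186.8..208.7
s u 364.5..391.4 v 302.0..333.5
(0.632, -0.292)
t u 419.4..446.8 v 187.6..209.6
s u 363.2..390.0 v 300.6..332.0
(0.634, -0.3)
t u 422.9..450.4 v 186.8..208.8
s u 364.9..391.9 v 303.5..335.2
tcp [ 0.5097 -0.1389  0.2913] yaw -171.50 turn -26.50 shift cm x -1.17 y -19.99 z 15.13 tilt [ 0.  0. -1.] F [ 0.2 -0.2  0.4] w 0.315 j6 -84 t 33.9
```

Call:
{"api": "step_arm", "payload": {
  "targets": "0 0 0 -7;0 0 0 -7;0 0 0 -7;0 0 0 -7;0 0 0 -7;0 0 0 -7;0 0 0 -7;0 0 0 -7;0 0 0 -7;0 0 0 -7;0 0 0 -7;0 0 0 -7",
  "claw": 4.2
}}

```text
time_s: 34.87
tcp_pos: [0.5098, -0.1387, 0.2912]
ee_rot: [[0.05, -0.999, 0.0], [-0.999, -0.05, 0.0], [-0.0, -0.0, -1.0]]
wrist_force: [-0.1, 0.2, -0.1]
gripper_width: 0.484
gripper_force: 0.0
```

Call:
{"api": "step_arm", "payload": {
  "targets": "0 0 0 -7;0 0 0 -7;0 0 0 -7;0 0 0 -7;0 0 0 -5.5;0 0 0 0;0 0 0 0"
}}

```text
time_s: 35.45
tcp_pos: [0.5096, -0.1391, 0.2913]
ee_rot: [[0.586, -0.811, -0.0], [-0.811, -0.586, 0.0], [-0.0, -0.0, -1.0]]
wrist_force: [0.3, -0.0, 0.0]
gripper_width: 0.48
gripper_force: 0.0
```

```bash
python3 -c "
from h import *
go(.637,-.2995,.12,126)"
```

```text
tcp [ 0.5096 -0.1391  0.2913] yaw -54.15 turn -0.15 shift cm x 20.47 y -0.88 z 17.13 tilt [-0.  0. -1.] F [ 0.3 -0.   0. ] w 0.480 j6 34 t 35.5
```

Call:
{"api": "step_arm", "payload": {
  "targets": "2.5 -0.1 1 0;3 -0.2 1.5 0;3 -0.1 1.5 0;3 -0.1 1.5 0;3 -0.1 1.5 0;3 -0.2 1.5 0;2.4 -0.1 1.5 0;0.6 0 1.5 0;0 0 1.5 0;0 0 0 0;0 0 0 0"
}}

```text
time_s: 36.37
tcp_pos: [0.6363, -0.3, 0.1604]
ee_rot: [[0.586, -0.81, -0.003], [-0.81, -0.586, 0.0], [-0.002, 0.002, -1.0]]
wrist_force: [0.8, -0.8, 0.8]
gripper_width: 0.484
gripper_force: 0.0
```

```bash
python3 -c "
from h import *
go(.637,-.2995,.072,126)"
```

```text
tcp [ 0.6363 -0.3     0.1604] yaw -54.11 turn -0.11 shift cm x -0.00 y -0.08 z 8.84 tilt [-0.003  0.    -1.   ] F [ 0.8 -0.8  0.8] w 0.484 j6 48 t 36.4
```

Call:
{"api": "step_arm", "payload": {
  "targets": "0 0 2 0;0 0 2 0;0 0 1 0;0 0 0.8 0;0 0 0.6 0;0 0 0.5 0;0 0 0 0"
}}

```text
time_s: 36.95
tcp_pos: [0.6368, -0.3005, 0.0921]
ee_rot: [[0.587, -0.81, -0.0], [-0.81, -0.587, 0.0], [-0.0, 0.0, -1.0]]
wrist_force: [0.5, 0.1, -0.6]
gripper_width: 0.481
gripper_force: 0.0
```

Call:
{"api": "step_arm", "payload": {
  "targets": "0 0 0.7 0;0 0 0.7 0;0 0 0.5 0;0 0 0 0;0 0 0 0"
}}

```text
time_s: 37.37
tcp_pos: [0.6366, -0.3007, 0.0728]
ee_rot: [[0.587, -0.81, -0.001], [-0.81, -0.587, 0.0], [-0.001, 0.001, -1.0]]
wrist_force: [-0.4, -0.2, -0.5]
gripper_width: 0.481
gripper_force: 0.0
```

Call:
{"api": "step_arm", "payload": {
  "targets": "0 0 0 0;0 0 0 0;0 0 0 0;0 0 0 0;0 0 0 0;0 0 0 0;0 0 0 0;0 0 0 0;0 0 0 0;0 0 0 0",
  "claw": 0.5
}}

```text
time_s: 38.2
tcp_pos: [0.6371, -0.3006, 0.0735]
ee_rot: [[0.587, -0.81, 0.0], [-0.81, -0.587, -0.0], [0.0, -0.0, -1.0]]
wrist_force: [0.2, 0.8, 0.7]
gripper_width: 0.159
gripper_force: 29.9
```

```bash
python3 -c "
from h import *
go(.637,-.2995,.072,126);print(sense()['moment'],sense()['gripper_force'])"
```

```text
tcp [ 0.6371 -0.3006  0.0735] yaw -54.08 turn -0.08 shift cm x -0.10 y -0.06 z 0.15 tilt [ 0. -0. -1.] F [0.2 0.8 0.7] w 0.159 j6 48 t 38.2
[ 0.13150738 -0.00394497 -0.03912897] 29.889571359190086
```

Call:
{"api": "step_arm", "payload": {
  "targets": "0 0 -0.7 0;0 0 -1 0;0 0 -1.5 0;0 0 -2 0;0 0 -2.5 0;0 0 -3 0;0 0 -2.3 0;0 0 0 0;0 0 0 0;0 0 0 0"
}}

```text
time_s: 39.03
tcp_pos: [0.6359, -0.3001, 0.2021]
ee_rot: [[0.586, -0.81, -0.002], [-0.81, -0.586, 0.002], [-0.003, 0.001, -1.0]]
wrist_force: [-0.3, 0.9, -3.2]
gripper_width: 0.162
gripper_force: 29.9
```

Run:
```python
from h import *
p=rw(0,-.104);go(p[0],p[1],.2055,98.4)
t=cap('top','t13.png');d=cap('side','s13.png')
w=rw(0,-.104);w[2]=.0925
print('pred head',proj(t,w),proj(d,w))
a=t['frame'][185:222,250:305];b=d['frame'][195:232,320:362]
g=cv2.cvtColor(a,cv2.COLOR_BGR2GRAY);h=cv2.cvtColor(a,cv2.COLOR_BGR2HSV)
for y in range(0,37): print(185+y,' '.join('%3d'%v if h[y,x,1]<75 else ' ..' for x,v in enumerate(g[y])))
g=cv2.cvtColor(b,cv2.COLOR_BGR2GRAY);h=cv2.cvtColor(b,cv2.COLOR_BGR2HSV)
for y in range(0,37): print(195+y,' '.join('%3d'%v if h[y,x,1]<75 else ' ..' for x,v in enumerate(g[y])))
```

```text
tcp [ 0.6359 -0.3001  0.2021] yaw -54.11 turn 27.49 shift cm x -37.55 y -3.85 z -0.34 tilt [-0.002  0.002 -1.   ] F [-0.3  0.9 -3.2] w 0.162 j6 48 t 39.0
pred head (np.float64(270.06693894344033), np.float64(202.46816744611863)) (np.float64(338.7545773518783), np.float64(206.98591056892047))
185  ..  ..  ..  ..  ..  ..  ..  ..  ..  ..  ..  ..  ..  ..  ..  ..  ..  ..  ..  ..  ..  ..  ..  ..  ..  ..  ..  64  62  ..  ..  ..  ..  ..  ..  ..  ..  ..  ..  ..  ..  ..  ..  ..  ..  ..  ..  ..  ..  ..  ..  ..  ..  ..  ..
186  ..  ..  ..  ..  ..  ..  ..  ..  ..  ..  ..  ..  ..  ..  ..  ..  ..  ..  ..  ..  ..  ..  ..  ..  ..  ..  ..  ..  ..  ..  ..  ..  ..  ..  ..  ..  ..  ..  ..  ..  ..  ..  ..  ..  ..  ..  ..  ..  ..  ..  ..  ..  ..  ..  ..
187  ..  ..  ..  ..  ..  ..  ..  ..  ..  ..  ..  ..  ..  ..  ..  ..  ..  ..  ..  ..  ..  ..  ..  ..  ..  ..  ..  ..  ..  ..  ..  ..  ..  ..  ..  ..  ..  ..  ..  ..  ..  ..  ..  ..  ..  ..  ..  ..  ..  ..  ..  ..  ..  ..  ..
188  ..  ..  ..  ..  ..  ..  ..  ..  ..  ..  ..  ..  ..  ..  ..  ..  ..  ..  ..  ..  ..  ..  ..  ..  ..  ..  ..  ..  ..  ..  ..  ..  ..
[... 13144 characters left out ...]
  ..  ..  ..
228  ..  ..  ..  ..  ..  87  82  ..  ..  ..  ..  ..  ..  ..  ..  ..  ..  ..  ..  ..  85 107 117 112 105 102  93  85  87  86  ..  ..  ..  ..  ..  ..  ..  ..  ..  ..  ..  ..
229  ..  ..  ..  ..  ..  ..  ..  ..  ..  ..  ..  ..  ..  ..  ..  ..  ..  ..  ..  ..  69  80  89  83  84  79  77  75  75  72  ..  ..  ..  ..  ..  ..  ..  ..  ..  ..  ..  ..
230  ..  ..  ..  ..  ..  ..  ..  ..  ..  ..  ..  ..  ..  ..  ..  ..  ..  ..  ..  ..  ..  70  77  77  73  69  68  63  67  ..  ..  ..  ..  ..  ..  ..  ..  ..  ..  ..  ..  ..
231  ..  ..  ..  ..  ..  ..  ..  ..  ..  ..  ..  ..  ..  ..  ..  ..  ..  ..  ..  ..  ..  ..  65  68  ..  ..  ..  ..  ..  ..  ..  ..  ..  ..  ..  ..  ..  ..  ..  ..  ..  ..
```

Run:
```python
from h import *
d=cap('side');s=sense();p=np.array(s['tcp_pos']);R=np.array(s['ee_rot'])
g=cv2.GaussianBlur(cv2.cvtColor(d['frame'],cv2.COLOR_BGR2GRAY),(3,3),0)
tz=p[2]-.0675
for dz in(0,.01,.02,.03,.04,.06,.08):
    q=p.copy();q[2]=tz+dz;u,v=proj(d,q);print('%.2f pred %.1f %.1f'%(dz,u,v),int(u)-12,g[int(round(v)),int(u)-12:int(u)+14])
u,v=proj(d,np.array([p[0],p[1],tz]));print([(r,g[r,int(round(u))-3:int(round(u))+5].tolist()) for r in range(int(v)-8,int(v)+9)])
q=p+.005*R[:,0];q[2]=tz;print(proj(d,q))
```

```text
0.00 pred 379.8 312.2 367 [ 68  70  71  69  68  66  65  63  61  56  51  49  47  47  50  55  69  99
 129 144 147 148 148 148 148 146]
0.01 pred 380.2 308.9 368 [ 70  69  69  67  66  68  73  74  64  52  46  46  47  47  47  55  79 113
 137 146 148 149 148 146 144 142]
0.02 pred 380.5 305.5 368 [ 48  54  62  71  88 111 130 125  95  65  51  49  49  47  47  50  64  95
 129 146 149 148 146 144 142 141]
0.03 pred 380.8 302.1 368 [ 26  38  64  99 128 143 146 135 107  73  52  46  47  47  47  48  57  85
 121 143 147 145 143 142 141 141]
0.04 pred 381.2 298.6 369 [ 48  85 124 144 150 150 142 119  83  56  48  46  45  45  46  51  72 105
 133 143 144 143 142 140 140 141]
0.06 pred 381.9 291.6 369 [ 87 120 141 149 150 148 145 132 103  70  51  46  46  46  46  46  53  76
 109 132 140 139 136 135 136 138]
0.08 pred 382.6 284.3 370 [ 50  89 127 145 148 147 142 122  86  51  33  25  22  24  26  25  24  23
  23  24  24  25  24  24  24  26]
[(304, [66, 51, 48, 48, 48, 48, 49, 61]), (305, [65, 51, 49, 49, 47, 47, 50, 64]), (306, [63, 50, 49, 49, 47, 46, 50, 66]), (307, [60, 49, 49, 49, 48, 46, 52, 71]), (308, [56, 48, 48, 49, 48, 47, 53, 76]), (309, [52, 46, 46, 47, 47, 47, 55, 79]), (310, [50, 47, 45, 45, 45, 47, 57, 83]), (311, [50, 48, 46, 45, 45, 48, 61, 89]), (312, [51, 49, 47, 47, 50, 55, 69, 99]), (313, [55, 52, 52, 57, 65, 73, 89, 113]), (314, [61, 59, 65, 77, 90, 101, 114, 128]), (315, [65, 67, 78, 95, 108, 117, 124, 129]), (316, [67, 70, 79, 93, 102, 106, 109, 110]), (317, [67, 68, 72, 79, 84, 85, 86, 86]), (318, [66, 66, 67, 70, 73, 73, 74, 74]), (319, [65, 64, 65, 67, 69, 70, 71, 71]), (320, [66, 65, 65, 67, 68, 70, 71, 70])]
(np.float64(381.75817783667566), np.float64(313.6103932292921))
```

Call:
{"api": "step_arm", "payload": {
  "targets": "0 0 0 6.9;0 0 0 6.9;0 0 0 6.9;0 0 0 6.8;-2 -0.2 -0.1 0;-3 -0.3 -0.1 0;-3.4 -0.4 -0.1 0;-3.4 -0.4 0 0;-3.4 -0.4 0 0;-3.4 -0.4 0 0;-3.4 -0.4 0 0;-3.4 -0.4 0 0"
}}

```text
time_s: 40.18
tcp_pos: [0.6275, -0.0436, 0.2052]
ee_rot: [[0.146, -0.989, -0.002], [-0.989, -0.146, -0.0], [0.0, 0.002, -1.0]]
wrist_force: [1.1, 0.1, -2.6]
gripper_width: 0.16
gripper_force: 29.9
```

Call:
{"api": "step_arm", "payload": {
  "targets": "-3.4 -0.3 0 0;-3.4 -0.3 0 0;-3.2 -0.3 0 0;-2 -0.2 0 0;0 0 0 0;0 0 0 0;0 0 0 0;0 0 0 0"
}}

```text
time_s: 40.85
tcp_pos: [0.6216, 0.0741, 0.2058]
ee_rot: [[0.145, -0.989, -0.001], [-0.989, -0.145, -0.001], [0.0, 0.001, -1.0]]
wrist_force: [0.7, 0.1, -2.1]
gripper_width: 0.159
gripper_force: 29.9
```

```bash
python3 -c "
from h import *
go(.618,.0757,.168,98.4)"
```

```text
tcp [0.6216 0.0741 0.2058] yaw -81.65 turn -0.05 shift cm x -0.21 y 0.33 z 3.78 tilt [-0.001 -0.001 -1.   ] F [ 0.7  0.1 -2.1] w 0.159 j6 -13 t 40.9
```

Call:
{"api": "step_arm", "payload": {
  "targets": "-0.1 0.15 0.8 0;-0.1 0.15 1 0;0 0 1 0;0 0 0.7 0;0 0 0 0;0 0 0 0;0 0 0 0"
}}

```text
time_s: 41.43
tcp_pos: [0.6189, 0.0767, 0.1716]
ee_rot: [[0.146, -0.989, 0.001], [-0.989, -0.146, -0.0], [0.0, -0.001, -1.0]]
wrist_force: [0.1, 0.5, -2.0]
gripper_width: 0.158
gripper_force: 29.9
```

Run:
```python
from h import *
go(.618,.0757,.145,98.4)
d=cap('side','s14.png')
g=cv2.GaussianBlur(cv2.cvtColor(d['frame'],cv2.COLOR_BGR2GRAY),(3,3),0);p=np.array(sense()['tcp_pos'])
for dz in(0,.01,.02,.03,.05):
    q=p.copy();q[2]+=-.0675+dz;u,v=proj(d,q);print('%.2f pred %.1f %.1f'%(dz,u,v),int(u)-12,g[int(round(v)),int(u)-12:int(u)+14])
b=d['frame'][195:232,320:362];g=cv2.cvtColor(b,cv2.COLOR_BGR2GRAY)
for y in range(5,24): print(195+y,' '.join('%3d'%v for v in g[y][8:36]))
```

```text
tcp [0.6189 0.0767 0.1716] yaw -81.58 turn 0.02 shift cm x 0.09 y 0.10 z 2.66 tilt [ 0.001 -0.    -1.   ] F [ 0.1  0.5 -2. ] w 0.158 j6 -14 t 41.4
0.00 pred 338.8 203.3 326 [ 97 101  93  82  76  74  73  73  70  61  50  43  42  42  43  44  46  47
  49  51  53  53  53  52  53  54]
0.01 pred 338.8 200.2 326 [134 146 146 141 132 121 108  93  77  60  49  44  42  42  44  44  44  47
  49  50  51  51  52  52  51  51]
0.02 pred 338.9 197.0 326 [150 152 152 152 151 151 149 141 119  86  58  46  44  43  42  43  45  48
  51  52  52  52  53  53  53  51]
0.03 pred 339.0 193.8 326 [150 152 152 151 147 138 121  99  78  60  48  44  43  42  42  43  45  48
  51  52  52  53  53  54  54  53]
0.05 pred 339.1 187.3 327 [149 148 147 146 139 118  88  64  51  46  44  45  45  43  44  51  63  73
  73  67  64  62  62  63  65  72]
200 148 145 139 121 108  91  78  57  45  45  38  43  44  40  45  48  50  47  55  50  52  53  48  50  51  53  51  56
201 141 124 108  93  83  75  68  61  46  43  43  42  44  46  46  48  52  53  51  54  54  54  52  52  53  54  51  52
202 117  90  84  77  77  75  71  59  46  40  47  43  44 
[... 1215 characters left out ...]
  55
213  81  75  69  68  66  55  49  36  45  41  40  44  43  40  43  43  47  51  57  53  44  44  50  53  50  52  55  55
214  81  76  77  69  64  61  50  41  44  43  42  45  45  43  44  37  47  61  62  49  45  47  52  52  54  52  52  51
215  81  78  74  73  67  66  57  50  47  47  47  43  47  46  46  48  57  67  70  60  48  48  50  51  52  52  51  57
216  79  75  75  69  66  67  67  65  60  56  53  50  53  54  60  63  66  68  68  67  54  46  53  52  52  54  49  51
217  71  68  67  63  60  64  69  73  70  66  64  66  67  68  70  70  72  74  75  71  60  50  54  54  53  54  51  52
218  61  56  55  56  57  59  69  71  69  69  73  72  72  73  74  74  76  71  74  72  61  55  50  53  50  53  47  52
```

Call:
{"api": "step_arm", "payload": {
  "targets": "0.05 0.05 0.4 0;0 0 0.4 0;0 0 0.3 0;0 0 0.2 0;0 0 0 0;0 0 0 0"
}}

```text
time_s: 41.98
tcp_pos: [0.618, 0.0761, 0.1581]
ee_rot: [[0.146, -0.989, -0.0], [-0.989, -0.146, -0.0], [0.0, 0.0, -1.0]]
wrist_force: [-0.4, 0.1, -2.5]
gripper_width: 0.157
gripper_force: 29.9
```

Call:
{"api": "step_arm", "payload": {
  "targets": "0 0 0.2 0;0 0 0 0;0 0 0.2 0;0 0 0 0;0 0 0 0"
}}

```text
time_s: 42.4
tcp_pos: [0.6185, 0.0765, 0.1545]
ee_rot: [[0.146, -0.989, 0.001], [-0.989, -0.146, 0.001], [-0.0, -0.001, -1.0]]
wrist_force: [0.3, -0.0, -2.1]
gripper_width: 0.158
gripper_force: 29.9
```

Call:
{"api": "step_arm", "payload": {
  "targets": "0 0 0.2 0;0 0 0 0;0 0 0.2 0;0 0 0 0;0 0 0 0"
}}

```text
time_s: 42.82
tcp_pos: [0.6191, 0.0769, 0.1505]
ee_rot: [[0.146, -0.989, 0.003], [-0.989, -0.146, 0.001], [-0.001, -0.003, -1.0]]
wrist_force: [2.7, 2.5, -0.4]
gripper_width: 0.158
gripper_force: 30.0
```

Call:
{"api": "step_arm", "payload": {
  "targets": "0 0 0.2 0;0 0 0 0;0 0 0.1 0;0 0 0 0;0 0 0 0"
}}

```text
time_s: 43.23
tcp_pos: [0.6188, 0.0766, 0.1474]
ee_rot: [[0.146, -0.989, 0.002], [-0.989, -0.146, 0.001], [-0.001, -0.002, -1.0]]
wrist_force: [3.4, 3.1, -1.8]
gripper_width: 0.159
gripper_force: 30.0
```

Call:
{"api": "step_arm", "payload": {
  "targets": "-0.05 -0.05 0.1 0;0 0 0 0;0 0 0.1 0;0 0 0 0;0 0 0.1 0;0 0 0 0;0 0 0 0"
}}

```text
time_s: 43.82
tcp_pos: [0.619, 0.0768, 0.145]
ee_rot: [[0.146, -0.989, 0.001], [-0.989, -0.146, 0.0], [-0.0, -0.001, -1.0]]
wrist_force: [3.4, 3.4, 2.5]
gripper_width: 0.157
gripper_force: 30.0
```

Call:
{"api": "step_arm", "payload": {
  "targets": "0 0 0.1 0;0 0 0 0;0 0 0 0"
}}

```text
time_s: 44.07
tcp_pos: [0.6192, 0.0768, 0.1448]
ee_rot: [[0.147, -0.989, 0.002], [-0.989, -0.147, 0.0], [0.0, -0.002, -1.0]]
wrist_force: [2.4, 3.8, 5.7]
gripper_width: 0.16
gripper_force: 30.0
```

Call:
{"api": "step_arm", "payload": {
  "targets": "0 0 0 4;0 0 0 5;0 0 0 5;0 0 0 5;0 0 0 5;0 0 0 5;0 0 0 5;0 0 0 5;0 0 0 5;0 0 0 5;0 0 0 5;0 0 0 0"
}}

```text
time_s: 45.07
tcp_pos: [0.6191, 0.0768, 0.1449]
ee_rot: [[-0.716, -0.698, 0.002], [-0.698, 0.716, 0.0], [-0.002, -0.001, -1.0]]
wrist_force: [2.3, 2.7, 5.6]
gripper_width: 0.158
gripper_force: 30.0
```

```bash
python3 -c "
from h import *
go(.619,.0768,.145);print(sense()['moment'])"
```

```text
tcp [0.6191 0.0768 0.1449] yaw -135.70 turn 0.00 shift cm x 0.01 y 0.00 z -0.01 tilt [ 0.002  0.    -1.   ] F [2.3 2.7 5.6] w 0.158 j6 -68 t 45.1
[ 1.3843274  -0.95081493  0.03300199]
```

Call:
{"api": "step_arm", "payload": {
  "targets": "0 0 0 5;0 0 0 5;0 0 0 5;0 0 0 4;0 0 0 0;0 0 0 0"
}}

```text
time_s: 45.57
tcp_pos: [0.619, 0.077, 0.1449]
ee_rot: [[-0.903, -0.43, 0.002], [-0.43, 0.903, 0.0], [-0.002, -0.001, -1.0]]
wrist_force: [1.0, 4.6, 5.9]
gripper_width: 0.155
gripper_force: 30.0
```

```bash
python3 -c "
from h import *
go(.619,.0768,.145);print(sense()['moment'])"
```

```text
tcp [0.619  0.077  0.1449] yaw -154.54 turn 0.00 shift cm x 0.01 y -0.02 z -0.01 tilt [ 0.002  0.    -1.   ] F [1.  4.6 5.9] w 0.155 j6 -87 t 45.6
[ 1.55781063 -0.9154641   0.07371796]
```

Call:
{"api": "step_arm", "payload": {
  "targets": "0 0 0 3;0 0 0 3;0 0 0 0;0 0 0 0"
}}

```text
time_s: 45.9
tcp_pos: [0.619, 0.0771, 0.1448]
ee_rot: [[-0.943, -0.333, 0.002], [-0.333, 0.943, 0.0], [-0.002, -0.0, -1.0]]
wrist_force: [2.0, 5.4, 5.4]
gripper_width: 0.157
gripper_force: 30.0
```

```bash
python3 -c "
from h import *
go(.619,.0768,.145);print(sense()['moment'])"
```

```text
tcp [0.619  0.0771 0.1448] yaw -160.53 turn 0.00 shift cm x 0.01 y -0.03 z -0.02 tilt [ 0.002  0.    -1.   ] F [2.  5.4 5.4] w 0.157 j6 -93 t 45.9
[ 1.63468004 -0.87458741  0.05758878]
```

Call:
{"api": "step_arm", "payload": {
  "targets": "0 0 0 2;0 0 0 2;0 0 0 0;0 0 0 0"
}}

```text
time_s: 46.23
tcp_pos: [0.619, 0.0772, 0.1449]
ee_rot: [[-0.964, -0.267, 0.002], [-0.267, 0.964, 0.001], [-0.002, 0.0, -1.0]]
wrist_force: [2.7, 4.2, 6.2]
gripper_width: 0.158
gripper_force: 30.0
```

```bash
python3 -c "
from h import *
go(.619,.0768,.145);print(sense()['moment'])"
```

```text
tcp [0.619  0.0772 0.1449] yaw -164.53 turn 0.00 shift cm x 0.01 y -0.04 z -0.01 tilt [ 0.002  0.001 -1.   ] F [2.7 4.2 6.2] w 0.158 j6 -96 t 46.2
[ 1.65700162 -0.89223448  0.04239682]
```

Call:
{"api": "step_arm", "payload": {
  "targets": "0 0 0 2;0 0 0 2;0 0 0 0;0 0 0 0"
}}

```text
time_s: 46.57
tcp_pos: [0.619, 0.0772, 0.1449]
ee_rot: [[-0.98, -0.199, 0.002], [-0.199, 0.98, 0.001], [-0.002, 0.0, -1.0]]
wrist_force: [2.3, 4.2, 5.0]
gripper_width: 0.156
gripper_force: 30.0
```

```bash
python3 -c "
from h import *
go(.619,.0768,.145);print(sense()['moment'])"
```

```text
tcp [0.619  0.0772 0.1449] yaw -168.53 turn 0.00 shift cm x 0.01 y -0.04 z -0.01 tilt [ 0.002  0.001 -1.   ] F [2.3 4.2 5. ] w 0.156 j6 -100 t 46.6
[ 1.74141903 -0.8993303   0.1639247 ]
```

Call:
{"api": "step_arm", "payload": {
  "targets": "0 0 0 2;0 0 0 2;0 0 0 0;0 0 0 0"
}}

```text
time_s: 46.9
tcp_pos: [0.6191, 0.0773, 0.1449]
ee_rot: [[-0.992, -0.13, 0.002], [-0.13, 0.992, 0.001], [-0.002, 0.0, -1.0]]
wrist_force: [1.1, 3.9, 6.2]
gripper_width: 0.159
gripper_force: 30.1
```

```bash
python3 -c "
from h import *
go(.619,.0768,.145);print(sense()['moment'])"
```

```text
tcp [0.6191 0.0773 0.1449] yaw -172.53 turn 0.00 shift cm x 0.01 y -0.04 z -0.01 tilt [ 0.002  0.001 -1.   ] F [1.1 3.9 6.2] w 0.159 j6 -104 t 46.9
[ 1.70913197 -0.9352946   0.12106353]
```

Call:
{"api": "step_arm", "payload": {
  "targets": "0 0 0 2;0 0 0 2;0 0 0 0;0 0 0 0"
}}

```text
time_s: 47.23
tcp_pos: [0.6191, 0.0773, 0.1448]
ee_rot: [[-0.998, -0.061, 0.002], [-0.061, 0.998, 0.001], [-0.002, 0.001, -1.0]]
wrist_force: [2.7, 5.6, 5.2]
gripper_width: 0.157
gripper_force: 30.1
```

```bash
python3 -c "
from h import *
go(.619,.0768,.145);print(sense()['moment'],sense()['effort'][5])
t=cap('top','t15.png');d=cap('side','s15.png')"
```

```text
tcp [0.6191 0.0773 0.1448] yaw -176.52 turn 0.00 shift cm x 0.01 y -0.05 z -0.02 tilt [ 0.002  0.001 -1.   ] F [2.7 5.6 5.2] w 0.157 j6 -108 t 47.2
[ 1.79497894 -0.92164878  0.17570517] -0.1705649821087718
```

Call:
{"api": "step_arm", "payload": {
  "targets": "0 0 0 2;0 0 0 2;0 0 0 0;0 0 0 0"
}}

```text
time_s: 47.67
tcp_pos: [0.6191, 0.0774, 0.1449]
ee_rot: [[-1.0, 0.009, 0.002], [0.009, 1.0, 0.001], [-0.002, 0.001, -1.0]]
wrist_force: [1.8, 4.6, 5.5]
gripper_width: 0.156
gripper_force: 30.1
```

```bash
cat >> h.py <<'E'
def mz(n=6):
    M=[]
    for i in range(n): cams.capture('side'); s=sense(); M.append([*s['moment'],*s['wrist_force'],s['effort'][5],s['gripper_width']*87])
    print('avg M,F,e6,w',np.round(np.mean(M,0),3))
E
python3 -c "
from h import *
go(.619,.0768,.145);mz()"
```

```text
tcp [0.6191 0.0774 0.1449] yaw 179.48 turn 0.00 shift cm x 0.01 y -0.06 z -0.01 tilt [ 0.002  0.001 -1.   ] F [1.8 4.6 5.5] w 0.156 j6 -112 t 47.7
avg M,F,e6,w [ 1.8   -0.899  0.164  2.39   4.52   5.823 -0.155 13.784]
```

Call:
{"api": "step_arm", "payload": {
  "targets": "0 0 0 3;0 0 0 3;0 0 0 0;0 0 0 0"
}}

```text
time_s: 48.3
tcp_pos: [0.6192, 0.0774, 0.1449]
ee_rot: [[-0.993, 0.114, 0.003], [0.114, 0.993, 0.001], [-0.002, 0.001, -1.0]]
wrist_force: [2.4, 5.5, 5.8]
gripper_width: 0.158
gripper_force: 30.1
```

Run:
```python
from h import *
go(.619,.0768,.145);mz()
t=cap('top','t15.png');d=cap('side','s15.png')
cv2.imwrite('pics/m15.png',np.hstack([cv2.resize(t['frame'][170:270,200:300],(400,400),interpolation=2),cv2.resize(d['frame'][130:230,290:390],(400,400),interpolation=2)]))
```

```text
tcp [0.6192 0.0774 0.1449] yaw 173.43 turn 0.00 shift cm x 0.01 y -0.06 z -0.01 tilt [ 0.003  0.001 -1.   ] F [2.4 5.5 5.8] w 0.158 j6 -119 t 48.3
avg M,F,e6,w [ 1.858 -0.934 -0.066  2.307  5.066  5.506  0.072 13.681]
```

Call:
{"api": "step_arm", "payload": {
  "targets": "0 0 0 2;0 0 0 2;0 0 0 0;0 0 0 0"
}}

```text
time_s: 49.03
tcp_pos: [0.6191, 0.0774, 0.1449]
ee_rot: [[-0.983, 0.183, 0.002], [0.183, 0.983, 0.001], [-0.002, 0.002, -1.0]]
wrist_force: [1.5, 5.1, 5.6]
gripper_width: 0.158
gripper_force: 30.1
```

Run:
```python
from h import *
go(.619,.0768,.145);mz()
```

```text
tcp [0.6191 0.0774 0.1449] yaw 169.44 turn 0.00 shift cm x 0.00 y -0.07 z -0.01 tilt [ 0.002  0.001 -1.   ] F [1.5 5.1 5.6] w 0.158 j6 -123 t 49.0
avg M,F,e6,w [ 1.893 -0.927 -0.061  2.614  5.077  5.966  0.053 13.827]
```

View pics/m15.png

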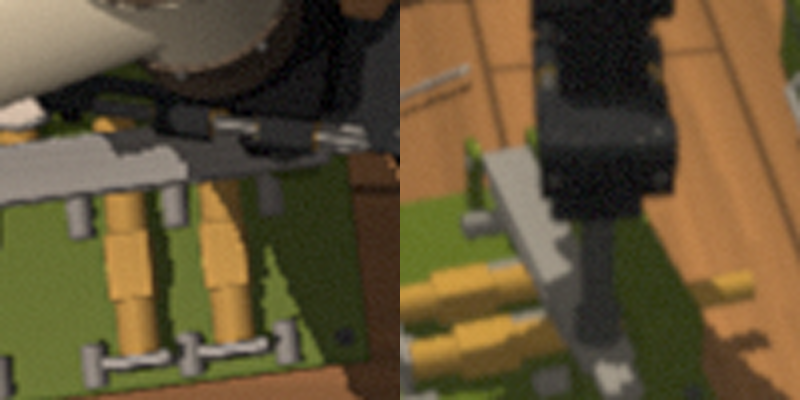

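Call:
{"api": "step_arm", "payload": {
  "targets": "0 0 0 2;0 0 0 2;0 0 0 0;0 0 0 0"
}}

```text
time_s: 49.67
tcp_pos: [0.6191, 0.0774, 0.1449]
ee_rot: [[-0.968, 0.252, 0.002], [0.252, 0.968, 0.001], [-0.002, 0.002, -1.0]]
wrist_force: [2.2, 5.6, 5.8]
gripper_width: 0.157
gripper_force: 30.1
```

```bash
python3 -c "
from h import *
go(.619,.0768,.145);mz(4)"
```

```text
tcp [0.6191 0.0774 0.1449] yaw 165.42 turn 0.00 shift cm x -0.00 y -0.07 z -0.01 tilt [ 0.002  0.001 -1.   ] F [2.2 5.6 5.8] w 0.157 j6 -127 t 49.7
avg M,F,e6,w [ 1.871 -0.965 -0.113  2.587  4.881  5.583  0.1   13.828]
```

Call:
{"api": "step_arm", "payload": {
  "targets": "0 0 0 2;0 0 0 2;0 0 0 0;0 0 0 0"
}}

```text
time_s: 50.2
tcp_pos: [0.6192, 0.0775, 0.1449]
ee_rot: [[-0.948, 0.319, 0.003], [0.319, 0.948, 0.001], [-0.002, 0.002, -1.0]]
wrist_force: [3.0, 4.5, 4.9]
gripper_width: 0.159
gripper_force: 30.1
```

```bash
python3 -c "
from h import *
go(.619,.0768,.145);mz(4)"
```

```text
tcp [0.6192 0.0775 0.1449] yaw 161.43 turn 0.00 shift cm x -0.00 y -0.07 z -0.01 tilt [ 0.003  0.001 -1.   ] F [3.  4.5 4.9] w 0.159 j6 -131 t 50.2
avg M,F,e6,w [ 1.894 -0.968 -0.092  2.281  4.904  5.528  0.074 13.745]
```

Call:
{"api": "step_arm", "payload": {
  "targets": "0 0 0 2;0 0 0 2;0 0 0 0;0 0 0 0"
}}

```text
time_s: 50.73
tcp_pos: [0.6192, 0.0775, 0.1448]
ee_rot: [[-0.923, 0.384, 0.003], [0.384, 0.923, 0.001], [-0.002, 0.002, -1.0]]
wrist_force: [2.4, 4.5, 5.6]
gripper_width: 0.157
gripper_force: 30.1
```

```bash
python3 -c "
from h import *
go(.619,.0768,.145);mz(4)"
```

```text
tcp [0.6192 0.0775 0.1448] yaw 157.43 turn 0.00 shift cm x -0.01 y -0.07 z -0.02 tilt [ 0.003  0.001 -1.   ] F [2.4 4.5 5.6] w 0.157 j6 -135 t 50.7
avg M,F,e6,w [ 1.892 -1.002 -0.024  2.578  4.971  5.504  0.049 13.621]
```

Call:
{"api": "step_arm", "payload": {
  "targets": "0 0 0 3;0 0 0 3;0 0 0 4;0 0 0 3;0 0 0 0;0 0 0 0"
}}

```text
time_s: 51.43
tcp_pos: [0.6193, 0.0772, 0.1449]
ee_rot: [[-0.813, 0.582, 0.003], [0.582, 0.813, 0.001], [-0.002, 0.002, -1.0]]
wrist_force: [2.2, 4.1, 5.0]
gripper_width: 0.162
gripper_force: 30.1
```

```bash
python3 -c "
from h import *
go(.619,.0768,.145);mz(4)"
```

```text
tcp [0.6193 0.0772 0.1449] yaw 144.43 turn 0.00 shift cm x -0.00 y -0.05 z -0.01 tilt [ 0.003  0.001 -1.   ] F [2.2 4.1 5. ] w 0.162 j6 -148 t 51.4
avg M,F,e6,w [ 1.62  -1.104 -0.022  2.313  4.7    5.42   0.021 13.842]
```

Call:
{"api": "step_arm", "payload": {
  "targets": "0 0 0 4;0 0 0 4;0 0 0 4;0 0 0 0;0 0 0 0"
}}

```text
time_s: 52.05
tcp_pos: [0.6195, 0.0775, 0.1449]
ee_rot: [[-0.675, 0.738, 0.003], [0.738, 0.675, 0.001], [-0.001, 0.003, -1.0]]
wrist_force: [3.4, 5.1, 4.8]
gripper_width: 0.156
gripper_force: 30.1
```

```bash
python3 -c "
from h import *
go(.619,.0768,.145);mz(4)"
```

```text
tcp [0.6195 0.0775 0.1449] yaw 132.44 turn 0.00 shift cm x -0.02 y -0.09 z -0.01 tilt [ 0.003  0.001 -1.   ] F [3.4 5.1 4.8] w 0.156 j6 -160 t 52.0
avg M,F,e6,w [ 1.861 -1.161  0.04   3.249  4.801  5.439 -0.014 13.723]
```

Call:
{"api": "step_arm", "payload": {
  "targets": "0 0 0 4;0 0 0 4;0 0 0 0;0 0 0 0;0 0 0 0"
}}

```text
time_s: 52.67
tcp_pos: [0.6195, 0.0774, 0.1449]
ee_rot: [[-0.566, 0.825, 0.003], [0.825, 0.566, 0.001], [-0.001, 0.003, -1.0]]
wrist_force: [2.6, 4.7, 4.4]
gripper_width: 0.162
gripper_force: 30.1
```

```bash
python3 -c "
from h import *
go(.619,.0768,.145);mz(4)"
```

```text
tcp [0.6195 0.0774 0.1449] yaw 124.45 turn 0.00 shift cm x -0.02 y -0.08 z -0.01 tilt [ 0.003  0.001 -1.   ] F [2.6 4.7 4.4] w 0.162 j6 -168 t 52.7
avg M,F,e6,w [ 1.698 -1.241  0.056  3.069  4.059  5.024 -0.018 13.735]
```

Call:
{"api": "step_arm", "payload": {
  "targets": "0 0 0 -5;0 0 0 -5;0 0 0 -5;0 0 0 -4.5;0 0 -0.2 0;0 0 -0.3 0;0 0 -0.5 0;0 0 -0.5 0;0 0 -0.7 0;0 0 0 0;0 0 0 0"
}}

```text
time_s: 53.78
tcp_pos: [0.6167, 0.0756, 0.1645]
ee_rot: [[-0.808, 0.59, -0.004], [0.59, 0.808, -0.002], [0.003, -0.004, -1.0]]
wrist_force: [0.2, 0.0, -3.0]
gripper_width: 0.158
gripper_force: 30.0
```

```bash
python3 -c "
from h import *
go(.619,.0768,.145);mz(4)"
```

```text
tcp [0.6167 0.0756 0.1645] yaw 143.86 turn 0.00 shift cm x -0.12 y 0.23 z 1.95 tilt [-0.004 -0.002 -1.   ] F [ 0.2  0.  -3. ] w 0.158 j6 -148 t 53.8
avg M,F,e6,w [-5.6000e-02 -5.8000e-02 -7.0000e-03 -1.7000e-02  1.4100e-01 -2.3620e+00
 -1.0000e-03  1.3643e+01]
```

Call:
{"api": "step_arm", "payload": {
  "targets": "0 0 0.5 0;0 0 0.5 0;0 0 0.2 0;0 0 0 0;0 0 0 0"
}}

```text
time_s: 54.4
tcp_pos: [0.6189, 0.0772, 0.1533]
ee_rot: [[-0.808, 0.589, 0.001], [0.589, 0.808, 0.001], [-0.0, 0.001, -1.0]]
wrist_force: [1.0, 1.9, -1.4]
gripper_width: 0.158
gripper_force: 30.0
```

```bash
python3 -c "
from h import *
go(.619,.0768,.145);mz(4)"
```

```text
tcp [0.6189 0.0772 0.1533] yaw 143.93 turn 0.00 shift cm x -0.03 y -0.03 z 0.83 tilt [ 0.001  0.001 -1.   ] F [ 1.   1.9 -1.4] w 0.158 j6 -148 t 54.4
avg M,F,e6,w [ 5.6400e-01 -4.8800e-01  1.7000e-02  1.0660e+00  1.8520e+00 -1.1630e+00
 -1.0000e-03  1.3784e+01]
```

Call:
{"api": "step_arm", "payload": {
  "targets": "-0.1 0.25 0 0;0 0 0 0;0 0 0.2 0;0 0 0 0;0 0 0 0"
}}

```text
time_s: 55.02
tcp_pos: [0.6202, 0.0778, 0.1508]
ee_rot: [[-0.808, 0.589, -0.002], [0.589, 0.808, -0.001], [0.001, -0.001, -1.0]]
wrist_force: [-0.5, 0.5, -2.4]
gripper_width: 0.155
gripper_force: 30.0
```

Call:
{"api": "step_arm", "payload": {
  "targets": "0 0 0.2 0;0 0 0 0;0 0 0.2 0;0 0 0 0;0 0 0 0"
}}

```text
time_s: 55.43
tcp_pos: [0.6206, 0.0781, 0.1471]
ee_rot: [[-0.808, 0.589, -0.001], [0.589, 0.808, -0.0], [0.0, -0.0, -1.0]]
wrist_force: [-0.3, -0.2, -2.6]
gripper_width: 0.161
gripper_force: 30.0
```

```bash
python3 -c "
from h import *
go(.619,.0768,.145);mz(4)"
```

```text
tcp [0.6206 0.0781 0.1471] yaw 143.91 turn 0.00 shift cm x 0.05 y -0.20 z 0.21 tilt [-0.001 -0.    -1.   ] F [-0.3 -0.2 -2.6] w 0.161 j6 -148 t 55.4
avg M,F,e6,w [-7.0000e-02  1.7200e-01  2.7000e-02 -4.4100e-01  4.4700e-01 -2.2320e+00
  1.0000e-03  1.3817e+01]
```

Call:
{"api": "step_arm", "payload": {
  "targets": "0 0 -0.5 0;0 0 -1 0;0 0 -1 0;0 0 0 -6.5;0 0 0 -6.5;0 0 0 -6.5;0 0 0 -6.5;0 0 0 -6.5;0 0 0 -6.5;0 0 0 -6.5;0 0 0 -6.5;0 0 0 -6.5"
}}

```text
time_s: 56.63
tcp_pos: [0.6215, 0.0783, 0.1741]
ee_rot: [[-0.922, -0.387, 0.003], [-0.387, 0.922, 0.001], [-0.003, -0.0, -1.0]]
wrist_force: [0.0, 0.5, -1.5]
gripper_width: 0.159
gripper_force: 30.0
```

Call:
{"api": "step_arm", "payload": {
  "targets": "0 0 0 -1.5;0 0 0 0;0 0 0 0;0 0 0 0"
}}

```text
time_s: 56.97
tcp_pos: [0.6211, 0.0782, 0.1732]
ee_rot: [[-0.914, -0.405, 0.001], [-0.405, 0.914, 0.0], [-0.001, -0.0, -1.0]]
wrist_force: [0.6, -0.4, -2.7]
gripper_width: 0.159
gripper_force: 30.0
```

```bash
python3 -c "
from h import *
go(.6198,.0776,.145,23.9)"
```

```text
tcp [0.6211 0.0782 0.1732] yaw -156.13 turn -0.03 shift cm x 0.14 y -0.00 z 2.82 tilt [ 0.001  0.    -1.   ] F [ 0.6 -0.4 -2.7] w 0.159 j6 -88 t 57.0
```

Call:
{"api": "step_arm", "payload": {
  "targets": "0.1 0 0.5 0;0 0 0.5 0;0 0 0.4 0;0 0 0.4 0;0 0 0 0;0 0 0.3 0;0 0 0 0;0 0 0.3 0;0 0 0 0;0 0 0 0"
}}

```text
time_s: 57.8
tcp_pos: [0.6198, 0.0777, 0.1483]
ee_rot: [[-0.914, -0.405, -0.0], [-0.405, 0.914, -0.0], [0.0, -0.0, -1.0]]
wrist_force: [0.1, 0.5, -2.8]
gripper_width: 0.157
gripper_force: 30.0
```

Call:
{"api": "step_arm", "payload": {
  "targets": "0 0 0.2 0;0 0 0 0;0 0 0.2 0;0 0 0 0;0 0 0.2 0;0 0 0 0;0 0 0 0"
}}

```text
time_s: 58.38
tcp_pos: [0.6207, 0.0777, 0.1449]
ee_rot: [[-0.914, -0.406, 0.003], [-0.406, 0.914, -0.0], [-0.003, -0.001, -1.0]]
wrist_force: [-1.6, 0.7, 6.2]
gripper_width: 0.155
gripper_force: 30.0
```

```bash
python3 -c "
from h import *
go(.6198,.0776,.145,23.9);mz(4)"
```

```text
tcp [0.6207 0.0777 0.1449] yaw -156.04 turn 0.06 shift cm x 0.09 y 0.02 z -0.01 tilt [ 0.003 -0.    -1.   ] F [-1.6  0.7  6.2] w 0.155 j6 -88 t 58.4
avg M,F,e6,w [ 6.000e-02  7.850e-01 -1.400e-02 -1.988e+00  4.350e-01  6.758e+00
  1.000e-03  1.364e+01]
```

Seated again freely at the expected end phase. Turn clockwise slowly and watch the torque.

Call:
{"api": "step_arm", "payload": {
  "targets": "0 0 0 2;0 0 0 2;0 0 0 2;0 0 0 0;0 0 0 0"
}}

```text
time_s: 59.0
tcp_pos: [0.6205, 0.0778, 0.1449]
ee_rot: [[-0.951, -0.308, 0.003], [-0.308, 0.951, -0.0], [-0.002, -0.001, -1.0]]
wrist_force: [-2.1, -0.2, 6.9]
gripper_width: 0.161
gripper_force: 30.0
```

```bash
python3 -c "
from h import *
go(.6198,.0776,.145);mz(3)"
```

```text
tcp [0.6205 0.0778 0.1449] yaw -162.05 turn 0.00 shift cm x 0.07 y 0.01 z -0.01 tilt [ 0.003 -0.    -1.   ] F [-2.1 -0.2  6.9] w 0.161 j6 -94 t 59.0
avg M,F,e6,w [ 1.2700e-01  9.1800e-01  4.0000e-03 -3.1780e+00 -3.5400e-01  7.3380e+00
 -1.2000e-02  1.3945e+01]
```

Call:
{"api": "step_arm", "payload": {
  "targets": "0 0 0 2;0 0 0 2;0 0 0 0;0 0 0 0"
}}

```text
time_s: 59.48
tcp_pos: [0.6203, 0.0777, 0.1449]
ee_rot: [[-0.97, -0.241, 0.002], [-0.241, 0.97, -0.0], [-0.002, -0.001, -1.0]]
wrist_force: [-2.5, -0.4, 6.6]
gripper_width: 0.164
gripper_force: 30.0
```

```bash
python3 -c "
from h import *
go(.6198,.0776,.145);mz(3)"
```

```text
tcp [0.6203 0.0777 0.1449] yaw -166.05 turn 0.00 shift cm x 0.05 y 0.00 z -0.01 tilt [ 0.002 -0.    -1.   ] F [-2.5 -0.4  6.6] w 0.164 j6 -98 t 59.5
avg M,F,e6,w [ 0.125  1.025  0.052 -3.132 -0.073  7.05  -0.017 13.884]
```

Call:
{"api": "step_arm", "payload": {
  "targets": "0 0 0 2;0 0 0 2;0 0 0 0;0 0 0 0"
}}

```text
time_s: 59.97
tcp_pos: [0.6203, 0.0777, 0.1449]
ee_rot: [[-0.985, -0.173, 0.002], [-0.173, 0.985, -0.0], [-0.002, -0.001, -1.0]]
wrist_force: [-2.1, 0.2, 7.9]
gripper_width: 0.153
gripper_force: 30.0
```

```bash
python3 -c "
from h import *
go(.6198,.0776,.145);mz(3)"
```

```text
tcp [0.6203 0.0777 0.1449] yaw -170.03 turn 0.00 shift cm x 0.05 y -0.00 z -0.01 tilt [ 0.002 -0.    -1.   ] F [-2.1  0.2  7.9] w 0.153 j6 -102 t 60.0
avg M,F,e6,w [ 0.13   1.103  0.099 -2.939  0.69   7.213 -0.083 13.98 ]
```

Call:
{"api": "step_arm", "payload": {
  "targets": "0 0 0 0.6;0 0 0 0.6;0 0 0 0.6;0 0 0 0.6;0 0 0 0.6;0 0 0 0.6;0 0 0 0.6;0 0 0 0.6;0 0 0 0.6;0 0 0 0.6;0 0 0 0"
}}

```text
time_s: 61.03
tcp_pos: [0.6203, 0.0778, 0.1449]
ee_rot: [[-0.998, -0.07, 0.002], [-0.07, 0.998, -0.0], [-0.002, -0.0, -1.0]]
wrist_force: [-2.8, 0.4, 8.1]
gripper_width: 0.157
gripper_force: 30.0
```

```bash
python3 -c "
from h import *
go(.6198,.0776,.145);mz(3)"
```

```text
tcp [0.6203 0.0778 0.1449] yaw -176.00 turn 0.00 shift cm x 0.05 y -0.02 z -0.01 tilt [ 0.002 -0.    -1.   ] F [-2.8  0.4  8.1] w 0.157 j6 -108 t 61.0
avg M,F,e6,w [ 0.126  1.068  0.224 -2.918  0.193  6.939 -0.246 13.922]
```

Call:
{"api": "step_arm", "payload": {
  "targets": "0 0 0 0.6;0 0 0 0.6;0 0 0 0.6;0 0 0 0.6;0 0 0 0.6;0 0 0 0.6;0 0 0 0.6;0 0 0 0.6;0 0 0 0.6;0 0 0 0.6;0 0 0 0"
}}

```text
time_s: 62.1
tcp_pos: [0.6203, 0.0778, 0.1449]
ee_rot: [[-0.999, 0.035, 0.002], [0.035, 0.999, -0.0], [-0.002, -0.0, -1.0]]
wrist_force: [-3.2, 0.3, 7.5]
gripper_width: 0.159
gripper_force: 30.0
```

```bash
python3 -c "
from h import *
go(.6198,.0776,.145);mz(3)"
```

```text
tcp [0.6203 0.0778 0.1449] yaw 178.00 turn 0.00 shift cm x 0.05 y -0.02 z -0.01 tilt [ 0.002 -0.    -1.   ] F [-3.2  0.3  7.5] w 0.159 j6 -114 t 62.1
avg M,F,e6,w [ 0.152  1.071  0.268 -2.341  0.47   7.472 -0.262 13.446]
```

Call:
{"api": "step_arm", "payload": {
  "targets": "0 0 0 0.6;0 0 0 0.6;0 0 0 0.6;0 0 0 0.6;0 0 0 0.6;0 0 0 0.6;0 0 0 0.6;0 0 0 0.6;0 0 0 0.6;0 0 0 0.6;0 0 0 0"
}}

```text
time_s: 63.17
tcp_pos: [0.6203, 0.0779, 0.1448]
ee_rot: [[-0.99, 0.14, 0.002], [0.14, 0.99, -0.0], [-0.002, 0.0, -1.0]]
wrist_force: [-2.9, 0.8, 6.7]
gripper_width: 0.163
gripper_force: 30.0
```

```bash
python3 -c "
from h import *
go(.6198,.0776,.145);mz(3)"
```

```text
tcp [0.6203 0.0779 0.1448] yaw 171.98 turn 0.00 shift cm x 0.04 y -0.03 z -0.02 tilt [ 0.002 -0.    -1.   ] F [-2.9  0.8  6.7] w 0.163 j6 -120 t 63.2
avg M,F,e6,w [ 0.243  1.114  0.179 -3.041  1.04   7.958 -0.16  13.693]
```

Call:
{"api": "step_arm", "payload": {
  "targets": "0 0 0 0.6;0 0 0 0.6;0 0 0 0.6;0 0 0 0.6;0 0 0 0.6;0 0 0 0.6;0 0 0 0.6;0 0 0 0.6;0 0 0 0.6;0 0 0 0.6;0 0 0 0"
}}

```text
time_s: 64.23
tcp_pos: [0.6203, 0.0779, 0.1449]
ee_rot: [[-0.97, 0.243, 0.002], [0.243, 0.97, 0.0], [-0.002, 0.001, -1.0]]
wrist_force: [-2.6, 1.0, 7.8]
gripper_width: 0.158
gripper_force: 30.0
```

```bash
python3 -c "
from h import *
go(.6198,.0776,.145);mz(3)"
```

```text
tcp [0.6203 0.0779 0.1449] yaw 165.95 turn 0.00 shift cm x 0.04 y -0.04 z -0.01 tilt [ 0.002  0.    -1.   ] F [-2.6  1.   7.8] w 0.158 j6 -126 t 64.2
avg M,F,e6,w [ 0.241  1.081  0.064 -2.73   1.011  7.293 -0.069 13.837]
```

Call:
{"api": "step_arm", "payload": {
  "targets": "0 0 0 0.6;0 0 0 0.6;0 0 0 0.6;0 0 0 0.6;0 0 0 0.6;0 0 0 0.6;0 0 0 0.6;0 0 0 0.6;0 0 0 0.6;0 0 0 0.6;0 0 0 0"
}}

```text
time_s: 65.3
tcp_pos: [0.6203, 0.078, 0.1449]
ee_rot: [[-0.939, 0.343, 0.002], [0.343, 0.939, 0.0], [-0.002, 0.001, -1.0]]
wrist_force: [-3.3, 0.6, 7.3]
gripper_width: 0.158
gripper_force: 30.0
```

```bash
python3 -c "
from h import *
go(.6198,.0776,.145);mz(3)"
```

```text
tcp [0.6203 0.078  0.1449] yaw 159.94 turn 0.00 shift cm x 0.03 y -0.05 z -0.01 tilt [ 0.002  0.    -1.   ] F [-3.3  0.6  7.3] w 0.158 j6 -132 t 65.3
avg M,F,e6,w [ 2.8700e-01  1.0900e+00  1.0000e-03 -2.3960e+00  6.5900e-01  7.9110e+00
 -1.9000e-02  1.4004e+01]
```

Call:
{"api": "step_arm", "payload": {
  "targets": "0 0 0 1;0 0 0 1;0 0 0 1;0 0 0 1;0 0 0 1;0 0 0 1;0 0 0 1;0 0 0 1;0 0 0 1;0 0 0 1;0 0 0 0"
}}

```text
time_s: 66.37
tcp_pos: [0.6205, 0.078, 0.1449]
ee_rot: [[-0.865, 0.501, 0.003], [0.501, 0.865, 0.0], [-0.002, 0.002, -1.0]]
wrist_force: [-2.5, 1.3, 6.8]
gripper_width: 0.154
gripper_force: 30.0
```

```bash
python3 -c "
from h import *
go(.6198,.0776,.145);mz(3)
d=cap('side','s16.png')
p=np.array(sense()['tcp_pos'])
for z in (-.0675+.092,-.0675+.11): 
    q=p.copy();q[2]+=z;u,v=proj(d,q);g=cv2.cvtColor(d['frame'],cv2.COLOR_BGR2GRAY);print(u,v);print(g[int(v)-1:int(v)+2,int(u)-22:int(u)+23].mean(0).astype(int))"
```

```text
tcp [0.6205 0.078  0.1449] yaw 149.93 turn 0.00 shift cm x 0.04 y -0.07 z -0.01 tilt [ 0.003  0.    -1.   ] F [-2.5  1.3  6.8] w 0.154 j6 -142 t 66.4
avg M,F,e6,w [ 2.9600e-01  9.4400e-01  0.0000e+00 -2.4950e+00  8.9400e-01  6.9790e+00
 -1.1000e-02  1.3749e+01]
339.70437809552163 181.90775231169758
[140 148 150 150 150 148 149 148 147 147 135  94  54  38  36  28  24  24
  19  19  20  16  19  15  16  21  25  19  23  21  27  22  23  48  90 122
 133 133 132 131 132 137 139 138 135]
339.8201717729959 175.8235889673873
[ 81  73  69  60  48  40  34  31  31  25  23  23  20  17  17  23  19  24
  14  23  27  39  37  30  21  22  19  20  24  21  25  26  28  46  90 124
 131 131 131 136 138 138 137 131 130]
```

Call:
{"api": "step_arm", "payload": {
  "targets": "0 0 0 3;0 0 0 3;0 0 -0.3 0;0 0 -0.5 0;0 0 -0.8 0;0 0 -1.2 0;0 0 -1.5 0;0 0 -1.5 0;0 0 -0.8 0;0 0 0 0;0 0 0 0"
}}

```text
time_s: 67.48
tcp_pos: [0.6197, 0.0778, 0.2083]
ee_rot: [[-0.808, 0.589, -0.0], [0.589, 0.808, 0.001], [0.0, 0.0, -1.0]]
wrist_force: [0.3, -0.6, -3.3]
gripper_width: 0.159
gripper_force: 30.0
```

Run:
```python
from h import *
go(.6371,-.3006,.2,126)
t=cap('top','t17.png');d=cap('side','s17.png')
w=rw(0,-.16);w[2]=.0735;print('end',proj(d,w),proj(t,w))
g=cv2.cvtColor(d['frame'],cv2.COLOR_BGR2GRAY)
for y in range(222,233): print(y,g[y,334:356])
p=np.array(sense()['tcp_pos'])
for dz in(.01,.02,.03):
    q=p.copy();q[2]+=-.0675+dz;u,v=proj(d,q);print('%.2f pred %.1f %.1f'%(dz,u,v),int(u)-12,g[int(round(v)),int(u)-12:int(u)+14])
```

```text
tcp [0.6197 0.0778 0.2083] yaw 143.91 turn 17.91 shift cm x -31.64 y -20.83 z 0.83 tilt [-0.     0.001 -1.   ] F [ 0.3 -0.6 -3.3] w 0.159 j6 -148 t 67.5
end (np.float64(345.73562401575975), np.float64(226.99223239647637)) (np.float64(294.75378631790016), np.float64(201.1629854743177))
222 [ 49  61  66  70  69  74  74  75  73  73  80  98 122 128 113  77  53  49
  51  52  55  53]
223 [ 49  55  62  62  65  70  71  73  80  90 103 126 143 147 133  97  65  53
  51  52  55  53]
224 [ 51  49  53  59  62  65  71  79  99 121 132 145 149 151 147 123  76  58
  49  55  49  53]
225 [ 51  53  52  54  58  67  78  98 126 140 147 150 153 150 147 134  91  63
  53  52  50  54]
226 [ 48  51  53  56  53  63  85 121 144 148 149 145 144 139 133 119  90  60
  52  57  52  54]
227 [ 44  47  54  54  53  59  85 119 138 135 131 125 117 108 105  94  77  59
  54  48  51  53]
228 [ 48  50  51  50  53  53  71  97 110 106 103  93  89  82  82  74  66  55
  50  58  52  51]
229 [45 50 55 50 55 52 65 78 82 77 77 73 75 70 72 69 66 56 53 54 50 48]
230 [43 51 55 52 54 50 58 68 72 70 69 66 64 64 62 59 58 58 55 53 54 49]
231 [50 51 53 52 53 53 53 60 60 59 63 58 59 55 48 54 55 47 44 49 52 54]
232 [51 50 53 53 55 52 54 52 56 51 53 53 53 50 53 49 50 54 48 52 54 52]
0.01 pred 339.0 188.6 327 [151 149 150 147 144 144 124  83  60  45  44  42  39  44  45  59  86  93
  86  81  75  74  63  58  61  61]
0.02 pred 339.1 185.3 327 [146 147 148 146 126  85  57  58  56  48  42  36  43  38  44  58  85 101
 102 105 106 104 104 103 104 112]
0.03 pred 339.2 182.0 327 [147 151 147 137 111  74  59  71  68  54  40  42  44  40  40  53  62  70
  79  86  93  92  97 102 116 127]
```

Call:
{"api": "step_arm", "payload": {
  "targets": "0 0 0 6;0 0 0 6;0 0 0 6;-2 -1.3 0 0;-2.7 -1.8 0 0;-2.7 -1.8 0 0;-2.7 -1.8 0 0;-2.7 -1.8 0 0;-2.7 -1.8 0 0;-2.7 -1.8 0 0;-2.7 -1.8 0 0;-2.7 -1.8 0 0"
}}

```text
time_s: 68.58
tcp_pos: [0.6304, -0.2069, 0.2069]
ee_rot: [[-0.587, 0.81, -0.002], [0.81, 0.587, 0.0], [0.002, -0.002, -1.0]]
wrist_force: [0.4, -0.4, -2.0]
gripper_width: 0.158
gripper_force: 30.0
```

Call:
{"api": "step_arm", "payload": {
  "targets": "-2.7 -1.8 0 0;-2.7 -1.8 0 0;-2 -1.3 0 0;-1.2 -0.7 0 0;0 0 0 0;0 0 0 0;0 0 0 0"
}}

```text
time_s: 69.17
tcp_pos: [0.6361, -0.3069, 0.2077]
ee_rot: [[-0.587, 0.809, -0.001], [0.809, 0.587, 0.001], [0.001, -0.0, -1.0]]
wrist_force: [0.0, 0.2, -1.4]
gripper_width: 0.154
gripper_force: 30.0
```

```bash
python3 -c "
from h import *
go(.6371,-.3004,.12,126)"
```

```text
tcp [ 0.6361 -0.3069  0.2077] yaw 125.96 turn -0.04 shift cm x 0.47 y 0.46 z 8.77 tilt [-0.001  0.001 -1.   ] F [ 0.   0.2 -1.4] w 0.154 j6 -131 t 69.2
```

Call:
{"api": "step_arm", "payload": {
  "targets": "0.25 0.25 1 0;0.2 0.2 2 0;0 0 2 0;0 0 2 0;0 0 1 0;0 0 0 0;0 0 0 0;0 0 0 0"
}}

```text
time_s: 69.83
tcp_pos: [0.6383, -0.3016, 0.13]
ee_rot: [[-0.587, 0.809, 0.003], [0.809, 0.587, -0.001], [-0.003, 0.001, -1.0]]
wrist_force: [0.9, 0.7, -1.8]
gripper_width: 0.156
gripper_force: 30.0
```

```bash
python3 -c "
from h import *
go(.6371,-.3004,.0735,126)"
```

```text
tcp [ 0.6383 -0.3016  0.13  ] yaw 125.97 turn -0.03 shift cm x 0.17 y -0.02 z 5.65 tilt [ 0.003 -0.001 -1.   ] F [ 0.9  0.7 -1.8] w 0.156 j6 -132 t 69.8
```

Call:
{"api": "step_arm", "payload": {
  "targets": "0.1 0 0.5 0;0 0 0.5 0;0 0 0.5 0;0 0 0.5 0;0 0 0 0;0 0 0 0"
}}

```text
time_s: 70.33
tcp_pos: [0.6363, -0.3009, 0.1077]
ee_rot: [[-0.586, 0.81, -0.001], [0.81, 0.586, 0.0], [0.001, -0.001, -1.0]]
wrist_force: [0.1, -0.3, -2.2]
gripper_width: 0.157
gripper_force: 30.0
```

Call:
{"api": "step_arm", "payload": {
  "targets": "0 0 0.5 0;0 0 0.5 0;0 0 0.5 0;0 0 0 0;0 0 0 0"
}}

```text
time_s: 70.75
tcp_pos: [0.6364, -0.3008, 0.0927]
ee_rot: [[-0.587, 0.81, -0.001], [0.81, 0.587, 0.0], [0.001, -0.001, -1.0]]
wrist_force: [-0.8, 0.3, -2.2]
gripper_width: 0.158
gripper_force: 30.0
```

Call:
{"api": "step_arm", "payload": {
  "targets": "0 0 0.5 0;0 0 0.5 0;0 0 0.4 0;0 0 0 0;0 0 0 0"
}}

```text
time_s: 71.17
tcp_pos: [0.6364, -0.3008, 0.0788]
ee_rot: [[-0.587, 0.81, -0.001], [0.81, 0.587, 0.0], [0.001, -0.001, -1.0]]
wrist_force: [0.0, 0.3, -1.4]
gripper_width: 0.159
gripper_force: 30.0
```

Slides in freely; seat, release, and rise.

Call:
{"api": "step_arm", "payload": {
  "targets": "0 0 0.3 0;0 0 0 0;0 0 0.2 0;0 0 0 0;0 0 0 0"
}}

```text
time_s: 71.58
tcp_pos: [0.6365, -0.3009, 0.0742]
ee_rot: [[-0.587, 0.81, -0.0], [0.81, 0.587, 0.0], [0.0, -0.0, -1.0]]
wrist_force: [-0.8, 0.6, -2.6]
gripper_width: 0.159
gripper_force: 30.0
```

Call:
{"api": "step_arm", "payload": {
  "targets": "0 0 0 0;0 0 0 0;0 0 0 0;0 0 0 0;0 0 0 0;0 0 0 0",
  "claw": 4.2
}}

```text
time_s: 72.08
tcp_pos: [0.6367, -0.301, 0.0746]
ee_rot: [[-0.587, 0.81, 0.0], [0.81, 0.587, -0.0], [-0.0, 0.0, -1.0]]
wrist_force: [0.5, -0.5, 0.4]
gripper_width: 0.457
gripper_force: 0.0
```

Call:
{"api": "step_arm", "payload": {
  "targets": "0 0 -0.5 0;0 0 -1 0;0 0 -2 0;0 0 -3 0;0 0 -3 0;0 0 -3 0;0 0 -3 0;0 0 -2 0;-2 -2 0 0;-2 -2 0 0;-2 -2 0 0;0 0 0 0"
}}

```text
time_s: 73.08
tcp_pos: [0.6218, -0.3891, 0.2501]
ee_rot: [[-0.583, 0.813, 0.0], [0.813, 0.583, -0.002], [-0.001, -0.001, -1.0]]
wrist_force: [0.2, 0.3, 0.3]
gripper_width: 0.481
gripper_force: 0.0
```

Call:
{"api": "step_arm", "payload": {
  "targets": "0 -3 0 0;0 -3 0 0;0 -3 0 0;0 -3 0 0;0 -3 0 0;0 -3 0 0;0 0 0 0;0 0 0 0;0 0 0 0"
}}

```text
time_s: 73.83
tcp_pos: [0.4777, -0.4902, 0.2501]
ee_rot: [[-0.586, 0.81, 0.001], [0.81, 0.586, -0.001], [-0.001, 0.001, -1.0]]
wrist_force: [-0.1, -1.5, -0.0]
gripper_width: 0.484
gripper_force: 0.0
```

Run:
```python
from h import *
print(sense()['tcp_pos'],sense()['gripper_width'])
t=cap('top','t18.png');d=cap('side','s18.png')
for f,n in(('side0.png','before'),('s18.png','after')):
    S=cv2.imread('pics/'+f);ks=cv2.inRange(S,(0,0,0),(48,48,48))[280:350,350:400];print(n)
    for y in range(4,66,3): print(280+y,''.join('#' if v else '.' for v in ks[y]))
hsv=cv2.cvtColor(t['frame'],cv2.COLOR_BGR2HSV);k=cv2.inRange(hsv,(0,0,60),(179,65,255));q,l,st,ce=cv2.connectedComponentsWithStats(k[170:300,170:310])
for i in range(1,q):
    if st[i,4]>20: print(st[i,4],np.round(ce[i]+[170,170],1),st[i,2:4])
```

```text
[ 0.47766884 -0.4901698   0.25013924] 0.48389585132776547
before
284 ..................................................
287 .........######...................................
290 ........###########...............................
293 ........##############............................
296 .........###############..........................
299 ............############..........................
302 ...............#########..........................
305 ...............#########..........................
308 ...............#.....######.......................
311 ..............##.....#########....................
314 ..............##...###############................
317 ..............#....##################.............
320 ......................##################..........
323 .........................#################........
326 .............................#############........
329 ...........................#..###########.........
332 ..........................#######...###...........
335 ..........................######..................
338 .........................########........
[... 756 characters left out ...]
##############...............
320 ####...............#####################..........
323 ###....................###################........
326 ...........................###############........
329 ..............................###########.........
332 ............................####....###...........
335 ..........................#.###...................
338 ..........................######..................
341 .........................##.###...................
344 ..................................................
451 [203.1 190.4] [25 24]
1778 [233. 211.] [115  37]
33 [271.5 202.8] [6 7]
63 [271. 255.] [ 7 11]
123 [252.7 257.4] [23 11]
120 [228.5 260.4] [23 11]
62 [198.7 264. ] [ 7 11]
```

```bash
python3 -c "
from h import *
print(r.finish_job())"
```

```text
the job is handed in; nothing more can be done
None
```

The job is handed in: both tubes are butted in their bays, the clamp is shut and the thick key is back in its hole. The screw should be at its stop, but I inferred that only from wrist torque (0.27 N m against its 0.15 N m friction), because the key was turned about 150° in all without meeting a clear hard stop.

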